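Change the vials in the wax-resist warmer

TASK

Change over the wax-resist warmer: lift its steel cover off the pins and set it down flat on the shelf, clear of the warmer; put every empty (white-capped) vial from the warmer in the wooden rack, and every full (red-capped) vial from the rack in the warmer, each one upright and right down in a hole. Then seat the cover back fully home over its two pins, let go of it, and only then press the green start button fully down for a moment. Never tip a vial over, and leave the vase, cup, spoon rest and scoop where they stand.

Things in the scene. Friction and masses are not known exactly. Their poses are not given: they have to be found in the camera images.
- warmer: blue wax-resist warmer, fixed: housing 116 mm wide (y), from x = -175 to +119 mm, its top deck 58 mm above the shelf. Origin: on the shelf under the middle of its row of four holes; x axis along the row. The start button is on the deck at x = -147 mm, y = 0. It stands left or right of the robot's centre line, the rack on the other side
- warmer_row (a point): the warmer's deck, middle of the row; axes as the warmer's. Four round holes, 25 mm wide with 2 mm chamfer, at x = -57, -19, +19, +57 mm, y = 0, 38 mm deep (floor 20 mm above the shelf; a seated vial's top is 42 mm above the deck), in a bare aluminium block flush with the deck. Two round-topped steel pins, 8 mm thick, 16 mm high, at x = -96 and +96 mm, y = 0
- rack: light wooden vial rack, fixed: 212 (x) by 70 (y) by 58 mm high. Origin: centre of its underside; x axis along the row. Five round holes, 25 mm wide with 2 mm chamfer, at x = -76, -38, 0, +38, +76 mm, y = 0; 38 mm deep (floor 20 mm above the shelf)
- cover: loose pan-shaped steel cover, about 0.35 kg, open below: 162 (x) by 68 (y) by 56 mm high, 3 mm walls; at each x end a flat flange at foot level, 30 mm long, 4 mm thick (222 mm long over all) with a 12 mm hole at x = -96 and +96 mm that drops over a pin. Origin: centre of its underside, z up. Starts seated on the warmer's deck, axes parallel to the warmer's; either way round fits
- cover_handle (a point): centre of the bar of the black strap handle on top of the cover: bar along the cover's x, 90 mm long, 14 mm wide (y), 12 mm thick, 82 mm above the cover's underside and 26 mm above its top; legs 10 mm thick at x = -40 and +40 mm
- start_top (a point): centre of the top of the green start button (26 mm across) on the warmer's deck
- start (a joint): travel of the start button: 0 up, 0.006 m fully down (spring, about 5 N fully down, comes back up)
- full0: full vial: amber body 22 mm in diameter with rounded foot, red ribbed cap 25 mm in diameter from 58 to 80 mm up; 80 mm tall in all, 45 g, about. Origin: centre of its underside, z axis up through the cap. Starts in a hole of the rack; absent in some runs
- full1: full vial: amber body 22 mm in diameter with rounded foot, red ribbed cap 25 mm in diameter from 58 to 80 mm up; 80 mm tall in all, 45 g, about. Origin: centre of its underside, z axis up through the cap. Starts in a hole of the rack; absent in some runs
- full2: full vial: amber body 22 mm in diameter with rounded foot, red ribbed cap 25 mm in diameter from 58 to 80 mm up; 80 mm tall in all, 45 g, about. Origin: centre of its underside, z axis up through the cap. Starts in a hole of the rack; absent in some runs
- full3: full vial: amber body 22 mm in diameter with rounded foot, red ribbed cap 25 mm in diameter from 58 to 80 mm up; 80 mm tall in all, 45 g, about. Origin: centre of its underside, z axis up through the cap. Starts in a hole of the rack; absent in some runs
- full4: full vial: amber body 22 mm in diameter with rounded foot, red ribbed cap 25 mm in diameter from 58 to 80 mm up; 80 mm tall in all, 45 g, about. Origin: centre of its underside, z axis up through the cap. Starts in a hole of the rack; absent in some runs
- empty0: empty vial: the same size as a full one (22 mm body, 25 mm cap from 58 to 80 mm up, 80 mm tall), but clear with a white cap. Origin: centre of its underside, z up. Starts in a hole of the warmer, under the cover; absent in some runs
- empty1: empty vial: the same size as a full one (22 mm body, 25 mm cap from 58 to 80 mm up, 80 mm tall), but clear with a white cap. Origin: centre of its underside, z up. Starts in a hole of the warmer, under the cover; absent in some runs
- empty2: empty vial: the same size as a full one (22 mm body, 25 mm cap from 58 to 80 mm up, 80 mm tall), but clear with a white cap. Origin: centre of its underside, z up. Starts in a hole of the warmer, under the cover; absent in some runs
- empty3: empty vial: the same size as a full one (22 mm body, 25 mm cap from 58 to 80 mm up, 80 mm tall), but clear with a white cap. Origin: centre of its underside, z up. Starts in a hole of the warmer, under the cover; absent in some runs
- vase: terracotta bud vase, 110 mm tall, 68 mm at the widest; bystander. Origin: centre of its underside
- cup: matte black stoneware cup, 78 mm wide, 85 mm tall; bystander. Origin: centre of its underside
- spoon_rest: white porcelain spoon rest, tray 85 by 75 mm with a 62 mm tail towards its -x, 18 mm high; bystander. Origin: under the middle of the tray
- scoop: chipped white enamel measuring scoop, 68 mm wide, 46 mm high, standing, straight handle reaching 130 mm towards its -x; bystander. Origin: centre of its underside
Things that resemble listed ones, but are neither listed nor needed, are in the scene too. Leave any pink or purple look-alike of the cover alone.

How it is judged:
On the way, in this order (a step that is already met when the one before it is completed fails the run):
1. the cover is off the warmer and lies flat on the shelf, clear of the warmer (height (world z) of cover below 0.006 m and angle between cover's own z axis and vertical below 0.06 rad and horizontal distance between cover and warmer above 0.09 m), for 0.2 s.
2. every full vial is right down in a hole of the warmer and every empty one in a hole of the rack, upright and let go (y of full0 in the frame of warmer between -0.006 and 0.006 m and x of full0 in the frame of warmer between -0.065 and 0.065 m and z of each of full0, full1, full2, full3, full4 in the frame of warmer below 0.025 m and angle between each of full0, full1, full2, full3, full4, empty0, empty1, empty2, empty3's own z axis and vertical below 0.15 rad and y of full1 in the frame of warmer between -0.006 and 0.006 m and x of full1 in the frame of warmer between -0.065 and 0.065 m and y of full2 in the frame of warmer between -0.006 and 0.006 m and x of full2 in the frame of warmer between -0.065 and 0.065 m and y of full3 in the frame of warmer between -0.006 and 0.006 m and x of full3 in the frame of warmer between -0.065 and 0.065 m and y of full4 in the frame of warmer between -0.006 and 0.006 m and x of full4 in the frame of warmer between -0.065 and 0.065 m and y of empty0 in the frame of rack between -0.006 and 0.006 m and x of empty0 in the frame of rack between -0.084 and 0.084 m and z of each of empty0, empty1, empty2, empty3 in the frame of rack below 0.025 m and y of empty1 in the frame of rack between -0.006 and 0.006 m and x of empty1 in the frame of rack between -0.084 and 0.084 m and y of empty2 in the frame of rack between -0.006 and 0.006 m and x of empty2 in the frame of rack between -0.084 and 0.084 m and y of empty3 in the frame of rack between -0.006 and 0.006 m and x of empty3 in the frame of rack between -0.084 and 0.084 m and contact force between each of full0, full1, full2, full3, full4, empty0, empty1, empty2, empty3 and the fingers below 0.1 N), for 0.2 s.
3. the cover is seated home over both pins and let go (z of cover in the frame of warmer between 0.055 and 0.061 m and x of cover in the frame of warmer between -0.004 and 0.004 m and y of cover in the frame of warmer between -0.004 and 0.004 m and angle between the x axis of cover and the x axis of warmer, either way round below 0.06 rad and angle between cover's own z axis and vertical below 0.05 rad and contact force between cover and the fingers below 0.1 N), for 0.2 s.
4. the start button is pressed fully down with the cover home (value of joint start above 0.0045 m and z of cover in the frame of warmer between 0.055 and 0.061 m and x of cover in the frame of warmer between -0.004 and 0.004 m and y of cover in the frame of warmer between -0.004 and 0.004 m and angle between the x axis of cover and the x axis of warmer, either way round below 0.06 rad and angle between cover's own z axis and vertical below 0.05 rad and y of full0 in the frame of warmer between -0.006 and 0.006 m and x of full0 in the frame of warmer between -0.065 and 0.065 m and z of each of full0, full1, full2, full3, full4 in the frame of warmer below 0.025 m and angle between each of full0, full1, full2, full3, full4, empty0, empty1, empty2, empty3's own z axis and vertical below 0.15 rad and y of full1 in the frame of warmer between -0.006 and 0.006 m and x of full1 in the frame of warmer between -0.065 and 0.065 m and y of full2 in the frame of warmer between -0.006 and 0.006 m and x of full2 in the frame of warmer between -0.065 and 0.065 m and y of full3 in the frame of warmer between -0.006 and 0.006 m and x of full3 in the frame of warmer between -0.065 and 0.065 m and y of full4 in the frame of warmer between -0.006 and 0.006 m and x of full4 in the frame of warmer between -0.065 and 0.065 m and y of empty0 in the frame of rack between -0.006 and 0.006 m and x of empty0 in the frame of rack between -0.084 and 0.084 m and z of each of empty0, empty1, empty2, empty3 in the frame of rack below 0.025 m and y of empty1 in the frame of rack between -0.006 and 0.006 m and x of empty1 in the frame of rack between -0.084 and 0.084 m and y of empty2 in the frame of rack between -0.006 and 0.006 m and x of empty2 in the frame of rack between -0.084 and 0.084 m and y of empty3 in the frame of rack between -0.006 and 0.006 m and x of empty3 in the frame of rack between -0.084 and 0.084 m), for 0.1 s.
At the end, for the whole second after the job is handed in: every full vial stands in a hole of the warmer and every empty one in a hole of the rack, within 5 mm of the hole's floor and 0.15 rad of upright; the cover lies home on the warmer's deck over both pins (within 3 mm in height, 4 mm sideways, 0.06 rad); the button is up again; all at rest and let go (all of step 2 and z of cover in the frame of warmer between 0.055 and 0.061 m and x of cover in the frame of warmer between -0.004 and 0.004 m and y of cover in the frame of warmer between -0.004 and 0.004 m and angle between the x axis of cover and the x axis of warmer, either way round below 0.06 rad and angle between cover's own z axis and vertical below 0.05 rad and linear speed of each of full0, full1, full2, full3, full4, empty0, empty1, empty2, empty3, cover below 0.02 m/s and value of joint start below 0.002 m); the robot touches nothing.
It fails at once if the vase is pushed more than 30 mm or tipped over (distance of vase from where it was at the start of the episode above 0.03 m or angle between vase's own z axis and vertical above 0.5 rad).
It fails at once if the cup is pushed more than 30 mm or tipped over (distance of cup from where it was at the start of the episode above 0.03 m or angle between cup's own z axis and vertical above 0.5 rad).
It fails at once if the spoon rest is pushed more than 30 mm or tipped over (distance of spoon_rest from where it was at the start of the episode above 0.03 m or angle between spoon_rest's own z axis and vertical above 0.5 rad).
It fails at once if the scoop is pushed more than 30 mm or tipped over (distance of scoop from where it was at the start of the episode above 0.03 m or angle between scoop's own z axis and vertical above 0.5 rad).
It fails at once if a vial is tipped over (angle between any of full0, full1, full2, full3, full4, empty0, empty1, empty2, empty3's own z axis and vertical above 0.8 rad).
Of full0, full1, full2, full3, full4 only 2 to 3 are there at a start; the rules pass over those that are not, and their reading is None.
Of empty0, empty1, empty2, empty3 only 1 to 2 are there at a start; the rules pass over those that are not, and their reading is None.
At some moment in a run one of cover may be knocked a few centimetres aside while the robot is not near it.
It also fails if it takes over 210 s, if anything falls off the work surface, if the arm or the gripper's body presses on something with over 40 N, if the wrist force passes 120 N, or if a joint passes its speed limit or range.

ROBOT

A 6-joint arm with a two-finger parallel gripper is mounted at the origin on the work surface. World frame = base frame: x ahead of the robot, y to its left, z up, the work surface at z = 0. Lengths are in m, angles in rad, forces in N, time in s.
With the tool pointing down it reaches from about 0.425 to 0.95 m from the base axis. Payload 3.5 kg.
Tool frame: the origin (TCP) lies at the very end of the fingers, on their centre line; the grasp point (between the pads) lies behind it (ctrl.grasp_offset is the z of the grasp point in the tool frame, in m); z points along the fingers, x is the direction in which the jaws open and shut, and the axes are right-handed (so a half turn about z gives the same grasp; the last joint's range is limited). The gripper opens to 85 mm and grips with 20 to 120 N. Pads are 22 mm wide; open, the fingers measure 114 mm over their backs; the gripper's body (76 mm by 85 mm) begins 54 mm behind the grasp point. The pads swing forward as they close: fully open they stand 13 mm farther back than shut.
Start: joints at [1.055, 0.286, 1.577, -0, 1.279, -0.15], TCP at [0.241, 0.63, 0.231] pointing down, gripper open.
Joint ranges: [-2.77, 2.77], [-0.9, 2.22], [0.21, 2.48], [-1.53, 4.67], [0.24, 2.81], [-2.84, 2.84]. Speed limits (rad/s): [2.79, 2.79, 3.14, 3.14, 3.14, 3.14].

INTERFACE

Orientations are given as a unit quaternion [x, y, z, w].
In Python, from plant import ctrl gives the robot as it stands.
- The arm moves only by the shell command python3 -m jog 'ROWS' [FORCE]. ROWS is JSON, a list of rows, each an object with "grip": the closure, from 0 (fully open) to 1 (shut); "xyz": the shift along the tool's x, y, z in m, a list of three; "dr": the turn, a rotation vector about the tool's x, y, z in rad, a list of three. A call has 1 to 12 rows; each row is the pose to reach, as a shift and turn from the pose commanded when the call began, along the tool's axes at that moment; what a row does not reach only later rows make up. A row lasts 1/12 s, in which the tool goes at most 41.7 mm and 7.16 degrees, less where a joint would pass 70% of its speed; a pose out of reach is approached as far as the arm can. A call with a gripper value outside its range is refused whole. The fingers move at their own pace and stop on an object; FORCE is the grip in N (left out, the last holds). Time passes only in rows, so rows that repeat a pose let the fingers close. It gives the time, the measured TCP pose, the force and the opening at its end, in the units of the state.
- ctrl.get_state(): the state, without advancing time (a new reading comes with each control period).
- ctrl.read_camera(name): name is "scene" or "top"; returns the picture (420x560x3 uint8, red, green, blue); there is no depth.
- ctrl.get_calibration(name): a dict with "mtx" (3x3 intrinsics, pixels), "k1" (the pictures are not rectified: a ray, as slopes to the right and down, at radius r is drawn at 1 + k1 r^2 times it, then the intrinsics apply), "R" (3x3) and "t" (3): a world point X has camera coordinates R X + t. Camera axes: x right, y down, z forward; pixel columns grow to the right and rows downward; lengths in m; the calibration is good to about 2 mm. A picture is of the moment at which its call begins. get_calibration takes no time and is no camera call.
- ctrl.sign_off(): hands the job in, once; it reports no verdict.
The state is a dict: "time": time; "qpos": joint angles; "dq": joint speeds; "joint_efforts": joint torques, N m; "eef_pos": TCP position; "tcp_rot": TCP orientation; "contact_force": force on the tool from outside, world axes, zero at the start; "wrist_torque": the same for the moment, N m; "opening": opening from 0.0 (shut) to 1.0 (fully open).
Only numpy, scipy, OpenCV 4.12 (cv2) and the standard library are available. Lean on these libraries where they do the work, as an engineer would, in place of code of your own. Each camera call takes 0.05 s, during which the arm holds its last target.

## Working session

There is one attempt and no reset: what is moved stays moved. The work goes in short steps, Python scripts to look and compute and a shell command to move; the robot and the scene stay as the last step left them, time stands still between calls to the robot, and variables do not carry over. Pictures are saved under pics/ and viewed, and the job is handed in when it is done.

```bash
ls; mkdir -p pics
cat > h.py <<'E'
import numpy as np, cv2
from plant import ctrl
from scipy.spatial.transform import Rotation as Ro
def ray(name,px):
    c=ctrl.get_calibration(name);K=np.array(c['mtx']);k1=c['k1'];R=np.array(c['R']);t=np.array(c['t'])
    p=np.atleast_2d(np.array(px,float)).reshape(-1,1,2)
    u=cv2.undistortPoints(p,K,np.array([k1,0,0,0,0.])).reshape(-1,2)
    d=np.c_[u,np.ones(len(u))]@R
    return -R.T@t,d/np.linalg.norm(d,axis=1)[:,None]
def onz(name,px,z):
    o,d=ray(name,px);return o+d*((z-o[2])/d[:,2])[:,None]
def proj(name,X):
    c=ctrl.get_calibration(name)
    R=np.array(c['R']);t=np.array(c['t'],float)
    return cv2.projectPoints(np.atleast_2d(np.array(X,float)),cv2.Rodrigues(R)[0],t,np.array(c['mtx']),np.array([c['k1'],0,0,0,0.]))[0].reshape(-1,2)
def snap(name,tag,crop=None,s=1):
    im=ctrl.read_camera(name); b=cv2.cvtColor(im,cv2.COLOR_RGB2BGR)
    cv2.imwrite(f'pics/{tag}_raw.png',b)
    if crop: x0,y0,x1,y1=crop; b=b[y0:y1,x0:x1]
    if s!=1: b=cv2.resize(b,None,fx=s,fy=s,interpolation=cv2.INTER_CUBIC)
    cv2.imwrite(f'pics/{tag}.png',b); return im
E
python3 - <<'E'
from h import *
for n in('scene','top'):
    snap(n,n+'0',s=1.4); c=ctrl.get_calibration(n); print(n,c['mtx'],c['k1'],-np.array(c['R']).T@c['t'],c['R'])
print(ctrl.get_state(),ctrl.grasp_offset)
E
```

```text
pics
scene [[485.02072353   0.         285.31638838]
 [  0.         485.02072353 207.84383847]
 [  0.           0.           1.        ]] 0.03781724467025743 [1.07306721 0.99880402 1.05560527] [[-0.87890384  0.47695317 -0.00661177]
 [ 0.31093756  0.56235759 -0.7662061 ]
 [-0.36172625 -0.67547732 -0.64256089]]
top [[426.71175057   0.         275.62453772]
 [  0.         426.71175057 200.08731282]
 [  0.           0.           1.        ]] -0.13781091227109635 [0.31981866 0.01093642 1.5576906 ] [[-0.02956326 -0.99954383 -0.006177  ]
 [-0.98854391  0.03015186 -0.14789119]
 [ 0.14800997  0.00173409 -0.98898435]]
{'time': 0.1, 'qpos': array([ 1.05500301e+00,  2.87090407e-01,  1.57805078e+00,  2.22034662e-05,
        1.27859646e+00, -1.49984776e-01]), 'dq': array([-8.79838583e-04, -1.85596720e-03, -2.43366819e-03, -1.50098476e-03,
        1.23369922e-03, -1.26240836e-05]), 'joint_efforts': array([ 4.19616872e-04, -4.07291937e+01, -2.93701869e+01, -1.61494445e-04,
        3.35221841e-03, -5.87516041e-06]), 'eef_pos': array([0.24110888, 0.62982667, 0.23006568]), 'tcp_rot': array([ 8.23926236e-01,  5.66696045e-01, -9.69198506e-04,  4.59362099e-04]), 'contact_force': array([-0.26862177,  0.34592743, -0.31925004]), 'wrist_torque': array([-0.03314543, -0.00286127,  0.00871385]), 'opening': 0.9988985304226812} -0.0187
```

View pics/scene0.png

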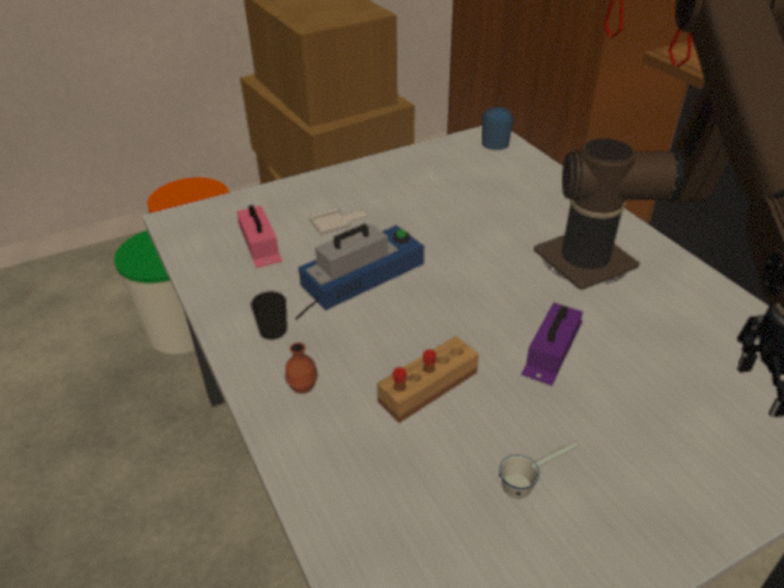

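View pics/top0.png

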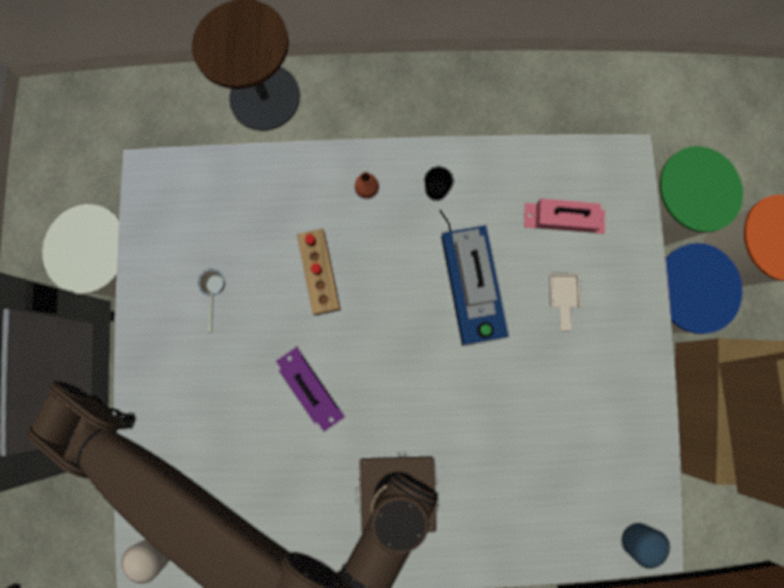

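The scene shows a blue warmer with a grey cover (top view 475,285 /1.4) and the rack with two red caps (top 310,240 and 316,268). The pink (570,213) and purple (310,390) covers are look-alikes. The grey one on the warmer's pins is the cover I want. I'll enlarge these crops to confirm.

Run:
```python
from h import *
im=cv2.imread('pics/top0_raw.png')
a=cv2.resize(im[155:255,305:370],None,fx=6,fy=6,interpolation=cv2.INTER_CUBIC)
b=cv2.resize(im[155:255,195:260],None,fx=6,fy=6,interpolation=cv2.INTER_CUBIC)
cv2.imwrite('pics/c1.png',np.hstack([a,b]))
im=cv2.imread('pics/scene0_raw.png')
cv2.imwrite('pics/c2.png',cv2.resize(im[150:310,200:360],None,fx=3.7,fy=3.7,interpolation=cv2.INTER_CUBIC))
```

```text
(no output)
```

View pics/c1.png

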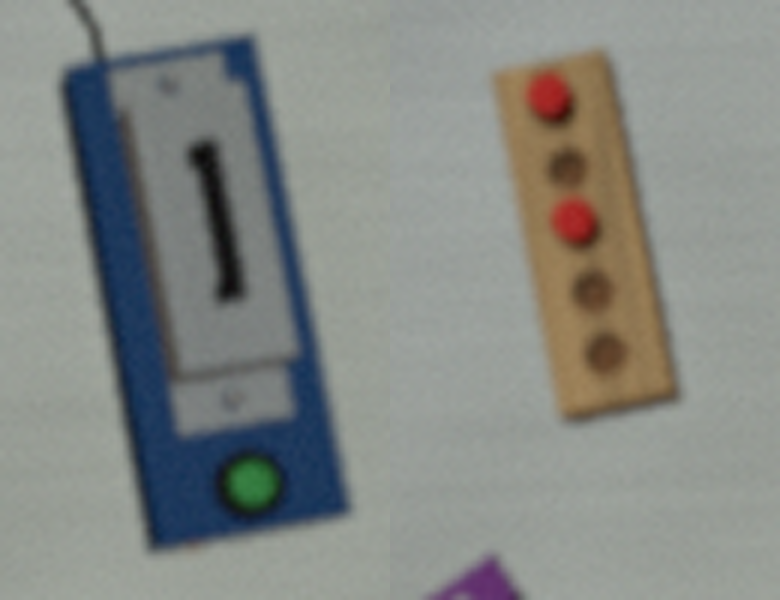

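View pics/c2.png

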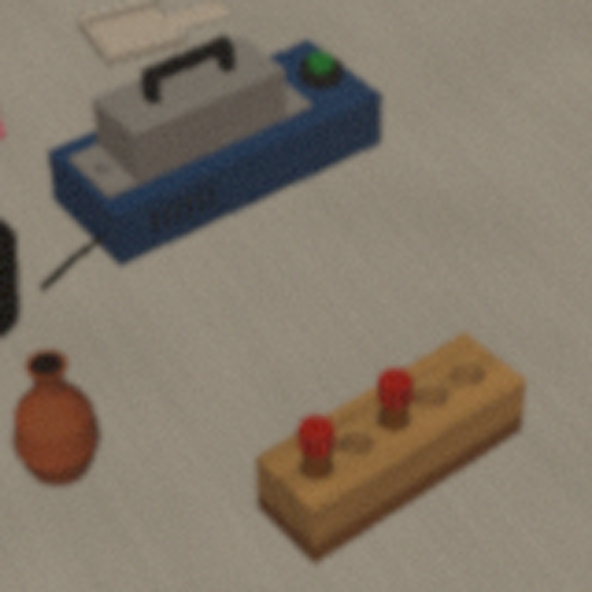

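The crop confirms the grey cover is on the pins, with pin tops at about (168,85) and (232,400). The rack has 2 red vials and 3 free holes.

```bash
cat >> h.py <<'E'
def tri(pt,ps):
    o1,d1=ray('top',pt);o2,d2=ray('scene',ps);d1=d1[0];d2=d2[0]
    s,_,_,_=np.linalg.lstsq(np.c_[d1,-d2],o2-o1,rcond=None)
    a=o1+s[0]*d1;b=o2+s[1]*d2
    return (a+b)/2,np.linalg.norm(a-b)
def blobs(bgr,kind,amin=8,roi=None):
    h=cv2.cvtColor(bgr,cv2.COLOR_BGR2HSV);H,S,V=[h[...,i].astype(int) for i in range(3)]
    m={'red':((H<6)|(H>174))&(S>170)&(V>110),'green':(H>45)&(H<80)&(S>110)&(V>70),'white':(S<40)&(V>185),'black':(V<45)}[kind].astype(np.uint8)
    if roi: k=np.zeros_like(m);k[roi[1]:roi[3],roi[0]:roi[2]]=1;m*=k
    n,l,s,c=cv2.connectedComponentsWithStats(m)
    return [(c[i].round(2),s[i,4]) for i in range(1,n) if s[i,4]>=amin]
E
python3 - <<'E'
from h import *
T=cv2.imread('pics/top0_raw.png');S=cv2.imread('pics/scene0_raw.png')
for k,rt,rs in(('red',(200,150,260,230),(260,230,350,300)),('green',(330,220,365,250),(270,150,310,180)),('black',(325,170,355,210),(230,155,270,180))):
    print(k,blobs(T,k,4,rt),blobs(S,k,4,rs))
f=lambda p,ox,oy,s:(np.array(p)+.5)/s-.5+[ox,oy]
# top
pins=onz('top',[f((168,85),305,155,6),f((232,400),305,155,6)],.072);print('pins',pins)
print('button',onz('top',[f((250,482),305,155,6)],.068))
print('deckcorners',onz('top',[f(p,305,155,6) for p in((65,72),(252,36),(350,512),(152,548))],.058))
hol=[f((x-390,y),195,155,6) for x,y in((568,168),(593,291),(607,353))]
print('rack holes',onz('top',hol,.056))
print('caps',onz('top',[f((x-390,y),195,155,6) for x,y in((550,97),(575,221))],.100))
print('rackcorners',onz('top',[f((x-390,y),195,155,6) for x,y in((494,72),(605,48),(678,397),(565,417))],.058))
E
```

```text
red [(array([220.87, 170.5 ]), np.int32(30)), (array([225.19, 191.28]), np.int32(32))] [(array([306.14, 254.32]), np.int32(59)), (array([285.23, 267.23]), np.int32(70))]
green [(array([346.56, 235.07]), np.int32(45))] [(array([285.9 , 166.52]), np.int32(29))]
black [(array([341.03, 191.24]), np.int32(66))] [(array([250.08, 167.  ]), np.int32(78))]
pins [[ 0.64898029 -0.19295086  0.072     ]
 [ 0.459984   -0.22112688  0.072     ]]
button [[ 0.41201479 -0.22990202  0.068     ]]
deckcorners [[ 0.66183626 -0.13327898  0.058     ]
 [ 0.68089411 -0.24733926  0.058     ]
 [ 0.39298651 -0.28979474  0.058     ]
 [ 0.37596519 -0.17200292  0.058     ]]
rack holes [[0.61371556 0.19610379 0.056     ]
 [0.53889849 0.1820243  0.056     ]
 [0.50159105 0.17422083 0.056     ]]
caps [[0.64765176 0.20081675 0.1       ]
 [0.57373687 0.18694207 0.1       ]]
rackcorners [[0.67364723 0.24006906 0.058     ]
 [0.68619    0.17278039 0.058     ]
 [0.47402124 0.1324599  0.058     ]
 [0.46410992 0.19941822 0.058     ]]
```

```bash
cat >> h.py <<'E'
W=np.array([.555,-.2067,0]);WY=.147
K=np.array([.575,.187,0]);KY=.188
def fr(O,yaw,x,y=0,z=0):
    c,s=np.cos(yaw),np.sin(yaw);return O+np.array([c*x-s*y,s*x+c*y,z])
def to(p,row_yaw=None,tcp=True):
    """tool-frame shift/turn to bring TCP (down, tool y along row_yaw) to p"""
    s=ctrl.get_state();R=Ro.from_quat(s['tcp_rot'])
    d=R.inv().apply(np.array(p)-s['eef_pos'])
    out=[d.round(4).tolist()]
    if row_yaw is not None:
        ph=row_yaw+np.pi/2
        y=[np.cos(row_yaw),np.sin(row_yaw),0];x=[np.cos(ph),np.sin(ph),0]
        Rt=Ro.from_matrix(np.c_[x,y,[0,0,-1]])
        out.append((R.inv()*Rt).as_rotvec().round(4).tolist())
    return out,'t=%.2f'%s['time']
E
python3 - <<'E'
from h import *
print(tri((341.03,191.24),(250.08,167)),tri((220.87,170.5),(285.23,267.23)),tri((225.19,191.28),(306.14,254.32)),tri((346.56,235.07),(285.9,166.52)))
print(fr(W,WY,0),fr(K,KY,76),fr(K,KY,0),fr(W,WY,-.147))
print(to([.5,.25,.25],WY))
E
```

```text
(array([ 0.55631414, -0.2091126 ,  0.13454613]), np.float64(0.00011284538017495298)) (array([0.64993786, 0.20369834, 0.09128757]), np.float64(0.0014751868053028516)) (array([0.57551506, 0.1890152 , 0.09105091]), np.float64(0.0007059313655130524)) (array([ 0.4111536 , -0.23004147,  0.07406179]), np.float64(0.00020512971297004278))
[ 0.555  -0.2067  0.    ] [75.23587914 14.39098277  0.        ] [0.575 0.187 0.   ] [ 0.4095854  -0.22823126  0.        ]
([[-0.2621, 0.3776, -0.0195], [-0.0009, 0.002, -0.5128]], 't=0.10')
```

```bash
sed -i 's/^W=.*/W=np.array([.5556,-.208,0]);WY=.147/;s/^K=.*/K=np.array([.5755,.1885,0]);KY=.19/' h.py
python3 -m jog '[{"grip":0.3,"xyz":[-0.26,0.38,-0.03],"dr":[-0.001,0.002,-0.513]},{"grip":0.3,"xyz":[-0.26,0.38,-0.03],"dr":[-0.001,0.002,-0.513]},{"grip":0.3,"xyz":[-0.26,0.38,-0.03],"dr":[-0.001,0.002,-0.513]},{"grip":0.3,"xyz":[-0.26,0.38,-0.03],"dr":[-0.001,0.002,-0.513]},{"grip":0.3,"xyz":[-0.26,0.38,-0.03],"dr":[-0.001,0.002,-0.513]},{"grip":0.3,"xyz":[-0.26,0.38,-0.03],"dr":[-0.001,0.002,-0.513]},{"grip":0.3,"xyz":[-0.26,0.38,-0.03],"dr":[-0.001,0.002,-0.513]},{"grip":0.3,"xyz":[-0.26,0.38,-0.03],"dr":[-0.001,0.002,-0.513]},{"grip":0.3,"xyz":[-0.26,0.38,-0.03],"dr":[-0.001,0.002,-0.513]},{"grip":0.3,"xyz":[-0.26,0.38,-0.03],"dr":[-0.001,0.002,-0.513]},{"grip":0.3,"xyz":[-0.26,0.38,-0.03],"dr":[-0.001,0.002,-0.513]},{"grip":0.3,"xyz":[-0.26,0.38,-0.03],"dr":[-0.001,0.002,-0.513]}]'
python3 - <<'E'
from h import *
print(to([W[0],W[1],.19],WY),ctrl.get_state()['opening'])
E
```

```text
time: 1.1
eef_pos: [0.5062, 0.2469, 0.2615]
tcp_rot: [0.655, 0.755, 0.001, 0.001]
contact_force: [-0.6, 0.8, 0.3]
opening: 0.699
([[-0.4572, -0.0155, 0.0717], [0.0028, 0.0006, -0.0053]], 't=1.10') 0.6994780024321586
```

```bash
python3 -m jog '[{"grip":0.4,"xyz":[-0.457,-0.0155,0.072],"dr":[0.003,0.001,-0.005]},{"grip":0.4,"xyz":[-0.457,-0.0155,0.072],"dr":[0.003,0.001,-0.005]},{"grip":0.4,"xyz":[-0.457,-0.0155,0.072],"dr":[0.003,0.001,-0.005]},{"grip":0.4,"xyz":[-0.457,-0.0155,0.072],"dr":[0.003,0.001,-0.005]},{"grip":0.4,"xyz":[-0.457,-0.0155,0.072],"dr":[0.003,0.001,-0.005]},{"grip":0.4,"xyz":[-0.457,-0.0155,0.072],"dr":[0.003,0.001,-0.005]},{"grip":0.4,"xyz":[-0.457,-0.0155,0.072],"dr":[0.003,0.001,-0.005]},{"grip":0.4,"xyz":[-0.457,-0.0155,0.072],"dr":[0.003,0.001,-0.005]},{"grip":0.4,"xyz":[-0.457,-0.0155,0.072],"dr":[0.003,0.001,-0.005]},{"grip":0.4,"xyz":[-0.457,-0.0155,0.072],"dr":[0.003,0.001,-0.005]},{"grip":0.4,"xyz":[-0.457,-0.0155,0.072],"dr":[0.003,0.001,-0.005]},{"grip":0.4,"xyz":[-0.457,-0.0155,0.072],"dr":[0.003,0.001,-0.005]}]'
python3 - <<'E'
from h import *
snap('scene','s1',(180,120,330,250),5)
print(to([W[0],W[1],.122],WY),ctrl.get_state()['opening'])
E
```

```text
time: 2.1
eef_pos: [0.5545, -0.2078, 0.1867]
tcp_rot: [0.653, 0.757, -0.001, -0.002]
contact_force: [-1.4, -0.5, 0.1]
opening: 0.6
([[-0.0027, 0.0011, 0.0649], [-0.0036, -0.0036, 0.0004]], 't=2.15') 0.5960909776124005
```

View pics/s1.png

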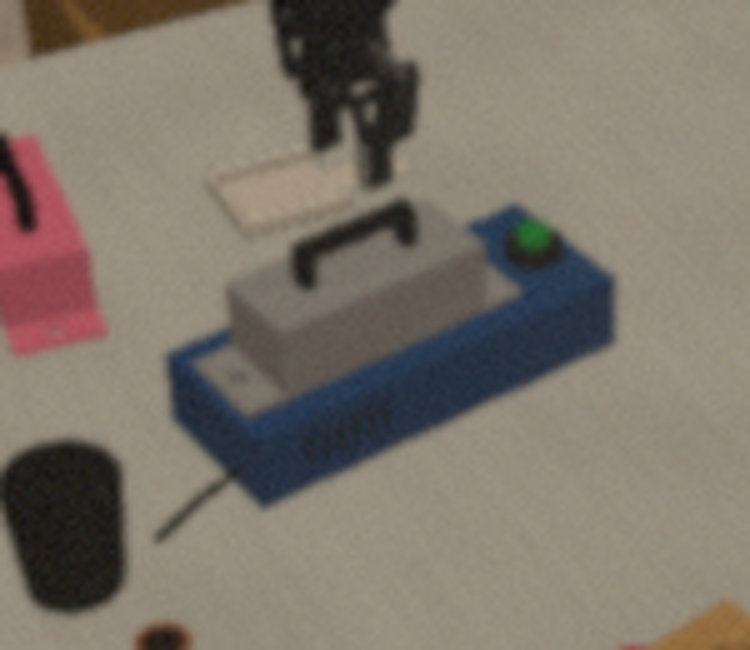

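The gripper hangs straight above the handle (crop 350,240), so I'm going down.

```bash
python3 -m jog '[{"grip":0.4,"xyz":[-0.001,0.001,0.03],"dr":[-0.003,-0.003,0]},{"grip":0.4,"xyz":[-0.001,0.001,0.05],"dr":[-0.003,-0.003,0]},{"grip":0.4,"xyz":[-0.001,0.001,0.063],"dr":[-0.003,-0.003,0]},{"grip":0.4,"xyz":[-0.001,0.001,0.063],"dr":[-0.003,-0.003,0]},{"grip":0.4,"xyz":[-0.001,0.001,0.063],"dr":[-0.003,-0.003,0]},{"grip":0.4,"xyz":[-0.001,0.001,0.063],"dr":[-0.003,-0.003,0]}]'
python3 - <<'E'
from h import *
snap('scene','s2',(180,120,330,250),5)
print(to([W[0],W[1],.122],WY),ctrl.get_state()['opening'])
E
```

```text
time: 2.65
eef_pos: [0.557, -0.2029, 0.127]
tcp_rot: [0.651, 0.759, 0.001, 0.002]
contact_force: [-0.8, 0.1, 1.7]
opening: 0.603
([[-0.0045, -0.0023, 0.0054], [0.0039, 0.0022, 0.006]], 't=2.70') 0.5996964930976122
```

View pics/s2.png

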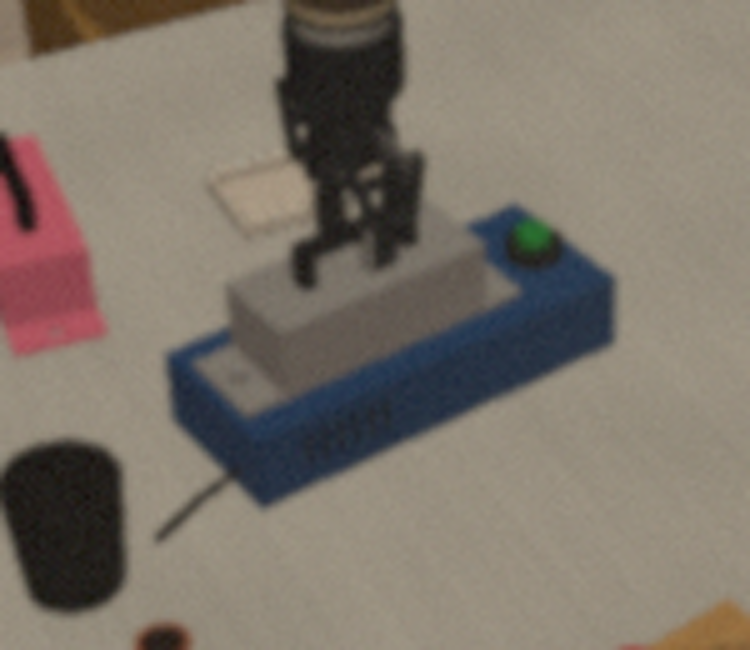

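Run:
```python
from h import *
for i in range(4):
    s=ctrl.get_state();print(s['time'],s['eef_pos'].round(4),s['tcp_rot'].round(4),s['qpos'].round(4));ctrl.read_camera('top')
```

```text
2.7 [ 0.5572 -0.2032  0.1274] [0.651  0.7591 0.0008 0.0021] [-5.2090e-01  2.1200e-01  1.8671e+00  8.0000e-04  1.0581e+00 -2.2451e+00]
2.75 [ 0.5572 -0.2034  0.1276] [0.6511 0.759  0.0008 0.0023] [-5.2120e-01  2.1190e-01  1.8670e+00  8.0000e-04  1.0579e+00 -2.2452e+00]
2.8 [ 0.5571 -0.2035  0.1274] [0.6511 0.759  0.0008 0.0022] [-5.2140e-01  2.1200e-01  1.8672e+00  8.0000e-04  1.0579e+00 -2.2452e+00]
2.85 [ 0.5569 -0.2035  0.1271] [6.512e-01 7.589e-01 7.000e-04 1.900e-03] [-5.2160e-01  2.1230e-01  1.8674e+00  8.0000e-04  1.0579e+00 -2.2453e+00]
```

Run:
```python
from h import *
R=Ro.from_quat([ 8.23926236e-01,  5.66696045e-01, 0,0]);p=np.array([.241,.63,.231])
for d,r in (([-0.26,0.38,-0.03],[-0.001,0.002,-0.513]),([-0.457,-0.0155,0.072],[0.003,0.001,-0.005]),([-0.001,0.001,0.063],[-0.003,-0.003,0])):
    p=p+R.apply(d);R=R*Ro.from_rotvec(r);print(p.round(4),R.as_quat().round(4))
print(ctrl.get_state()['eef_pos'])
```

```text
[0.5029 0.2513 0.261 ] [ 6.532e-01  7.572e-01  1.100e-03 -2.000e-04]
[ 0.5546 -0.2029  0.1882] [ 6.513e-01  7.588e-01  3.000e-04 -1.500e-03]
[ 0.5556 -0.2036  0.1252] [6.513e-01 7.588e-01 4.000e-04 6.000e-04]
[ 0.55670722 -0.20348135  0.12682243]
```

```bash
python3 -m jog '[{"grip":0.4,"xyz":[-0.0045,-0.001,0.004],"dr":[0.003,0.001,0.005]},{"grip":0.4,"xyz":[-0.0045,-0.001,0.004],"dr":[0.003,0.001,0.005]},{"grip":0.4,"xyz":[-0.0045,-0.001,0.004],"dr":[0.003,0.001,0.005]},{"grip":0.4,"xyz":[-0.0045,-0.001,0.004],"dr":[0.003,0.001,0.005]},{"grip":1,"xyz":[-0.0045,-0.001,0.004],"dr":[0.003,0.001,0.005]},{"grip":1,"xyz":[-0.0045,-0.001,0.004],"dr":[0.003,0.001,0.005]},{"grip":1,"xyz":[-0.0045,-0.001,0.004],"dr":[0.003,0.001,0.005]},{"grip":1,"xyz":[-0.0045,-0.001,0.004],"dr":[0.003,0.001,0.005]},{"grip":1,"xyz":[-0.0045,-0.001,0.004],"dr":[0.003,0.001,0.005]},{"grip":1,"xyz":[-0.0045,-0.001,0.004],"dr":[0.003,0.001,0.005]},{"grip":1,"xyz":[-0.0045,-0.001,0.004],"dr":[0.003,0.001,0.005]},{"grip":1,"xyz":[-0.0045,-0.001,0.004],"dr":[0.003,0.001,0.005]}]' 60
python3 -m jog '[{"grip":1,"xyz":[0,0,0]},{"grip":1,"xyz":[0,0,0]},{"grip":1,"xyz":[0,0,0]}]'
```

```text
time: 3.9
eef_pos: [0.5559, -0.2081, 0.1217]
tcp_rot: [0.653, 0.757, -0.0, -0.0]
contact_force: [-0.5, -0.6, -0.2]
opening: 0.147invalid input at $[0]: expected keys grip, xyz, dr
```

```bash
python3 -m jog '[{"grip":1,"xyz":[0,0,0],"dr":[0,0,0]},{"grip":1,"xyz":[0,0,-0.01],"dr":[0,0,0]},{"grip":1,"xyz":[0,0,-0.02],"dr":[0,0,0]},{"grip":1,"xyz":[0,0,-0.03],"dr":[0,0,0]},{"grip":1,"xyz":[0,0,-0.05],"dr":[0,0,0]},{"grip":1,"xyz":[0,0,-0.07],"dr":[0,0,0]},{"grip":1,"xyz":[0,0,-0.09],"dr":[0,0,0]},{"grip":1,"xyz":[0,0,-0.09],"dr":[0,0,0]},{"grip":1,"xyz":[0,0,-0.09],"dr":[0,0,0]}]'
python3 - <<'E'
from h import *
snap('scene','s3',(150,80,350,230),4)
snap('top','t3',(250,120,390,260),4)
print(to([.555,0.00,.215],.15))
E
```

```text
time: 4.65
eef_pos: [0.5567, -0.2082, 0.2136]
tcp_rot: [0.653, 0.757, 0.0, 0.001]
contact_force: [-0.6, -0.0, -3.8]
opening: 0.149
([[0.2051, 0.0302, -0.0044], [-0.0033, -0.0023, -0.0028]], 't=4.75')
```

View pics/s3.png

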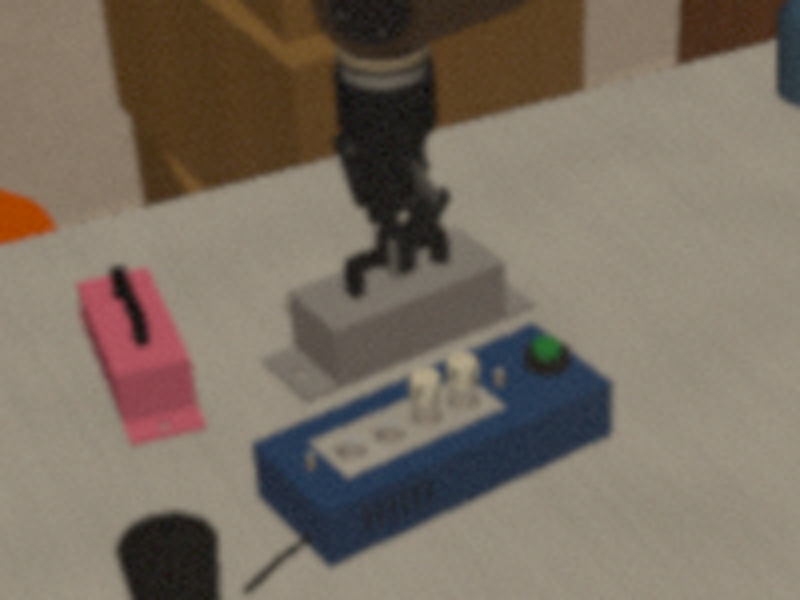

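Cover lifted; two empty vials stand in the button-side holes (crop 425,390 and 462,375), and the far two holes are free.

```bash
python3 -m jog '[{"grip":1,"xyz":[0.03,0.005,-0.002],"dr":[-0.003,-0.002,-0.003]},{"grip":1,"xyz":[0.07,0.01,-0.002],"dr":[-0.003,-0.002,-0.003]},{"grip":1,"xyz":[0.11,0.015,-0.002],"dr":[-0.003,-0.002,-0.003]},{"grip":1,"xyz":[0.15,0.02,-0.002],"dr":[-0.003,-0.002,-0.003]},{"grip":1,"xyz":[0.19,0.03,-0.002],"dr":[-0.003,-0.002,-0.003]},{"grip":1,"xyz":[0.205,0.03,0.03],"dr":[-0.003,-0.002,-0.003]},{"grip":1,"xyz":[0.205,0.03,0.07],"dr":[-0.003,-0.002,-0.003]},{"grip":1,"xyz":[0.205,0.03,0.1],"dr":[-0.003,-0.002,-0.003]},{"grip":1,"xyz":[0.205,0.03,0.125],"dr":[-0.003,-0.002,-0.003]},{"grip":1,"xyz":[0.205,0.03,0.13],"dr":[-0.003,-0.002,-0.003]},{"grip":1,"xyz":[0.205,0.03,0.13],"dr":[-0.003,-0.002,-0.003]},{"grip":1,"xyz":[0.205,0.03,0.13],"dr":[-0.003,-0.002,-0.003]}]'
python3 - <<'E'
from h import *
snap('top','t4',(180,100,390,260),3.5)
print(to([.555,0.00,.064],.15))
E
```

```text
time: 5.75
eef_pos: [0.5555, -0.0008, 0.0818]
tcp_rot: [0.652, 0.758, 0.0, 0.001]
contact_force: [0.2, -0.6, -2.2]
opening: 0.149
([[0.0013, -0.0015, 0.0191], [0.0039, 0.0022, -0.0001]], 't=5.80')
```

View pics/t4.png

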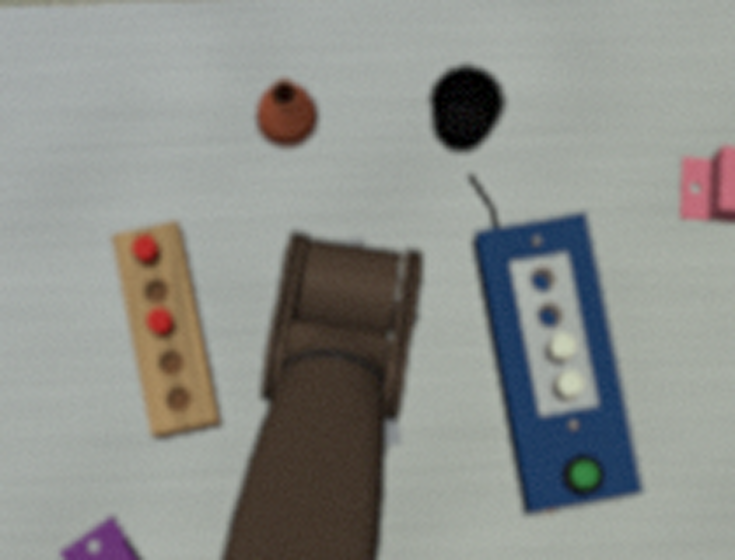

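Both fixtures are fully visible here. I'll set the cover down and refine their poses from this view.

```bash
python3 -m jog '[{"grip":1,"xyz":[0.001,0,0.01],"dr":[0.002,0.001,0]},{"grip":1,"xyz":[0.001,0,0.015],"dr":[0.002,0.001,0]},{"grip":1,"xyz":[0.001,0,0.018],"dr":[0.002,0.001,0]},{"grip":1,"xyz":[0.001,0,0.018],"dr":[0.002,0.001,0]},{"grip":1,"xyz":[0.001,0,0.019],"dr":[0.002,0.001,0]},{"grip":1,"xyz":[0.001,0,0.019],"dr":[0.002,0.001,0]}]'
python3 - <<'E'
from h import *
T=cv2.imread('pics/t4_raw.png')
a=cv2.resize(T[155:255,305:370],None,fx=6,fy=6,interpolation=cv2.INTER_CUBIC)
b=cv2.resize(T[155:255,205:250],None,fx=6,fy=6,interpolation=cv2.INTER_CUBIC)
cv2.imwrite('pics/c4.png',np.hstack([a,b]))
S=cv2.imread('pics/s3_raw.png')
print(blobs(T,'white',8,(320,170,360,230)),blobs(S,'white',8,(250,165,280,185)),blobs(T,'green',8,(330,220,365,250)))
g=cv2.cvtColor(S,cv2.COLOR_BGR2RGB)
cv2.imwrite('pics/c5.png',cv2.resize(S[155:225,210:310],None,fx=7,fy=7,interpolation=cv2.INTER_CUBIC))
E
```

```text
time: 6.3
eef_pos: [0.5555, -0.0001, 0.0636]
tcp_rot: [0.652, 0.758, -0.001, 0.0]
contact_force: [-2.7, -1.2, 3.0]
opening: 0.15
[(array([340.67, 197.8 ]), np.int32(30)), (array([342.9 , 208.71]), np.int32(31))] [] [(array([346.64, 235.  ]), np.int32(50))]
```

View pics/c4.png

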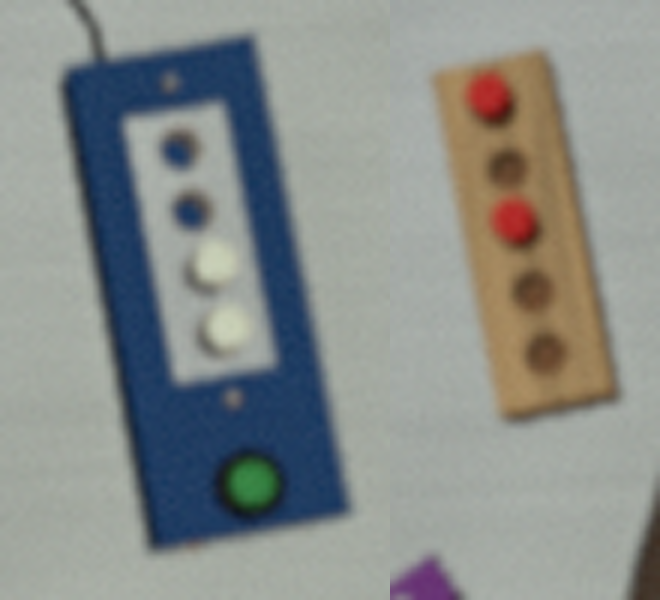

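View pics/c5.png

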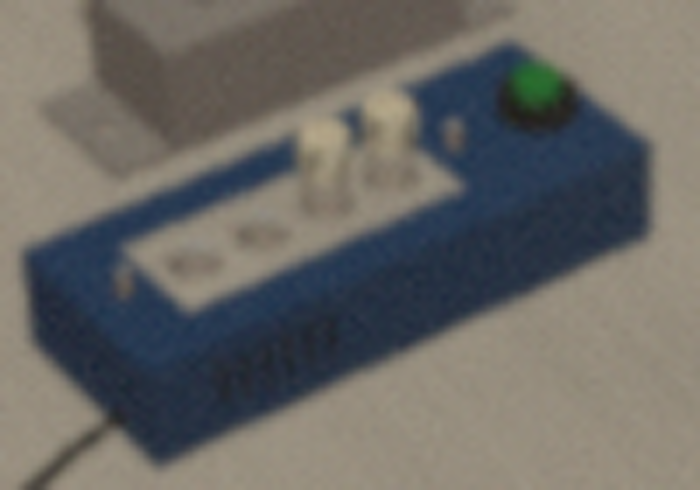

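```bash
python3 -m jog '[{"grip":0.4,"xyz":[0,0,0],"dr":[0,0,0]},{"grip":0.4,"xyz":[0,0,0],"dr":[0,0,0]},{"grip":0.4,"xyz":[0,0,0],"dr":[0,0,0]},{"grip":0.4,"xyz":[0,0,0],"dr":[0,0,0]},{"grip":0.4,"xyz":[0,0,-0.02],"dr":[0,0,0]},{"grip":0.4,"xyz":[0,0,-0.05],"dr":[0,0,0]},{"grip":0.4,"xyz":[0,0,-0.09],"dr":[0,0,0]},{"grip":0.4,"xyz":[-0.04,0,-0.12],"dr":[0,0,0]},{"grip":0.4,"xyz":[-0.06,0,-0.12],"dr":[0,0,0]},{"grip":0.4,"xyz":[-0.06,0,-0.12],"dr":[0,0,0]}]'
python3 - <<'E'
from h import *
f=lambda p,ox,oy,s:(np.array(p)+.5)/s-.5+[ox,oy]
t=lambda L,ox,z:onz('top',[f((x,y),ox,155,6) for x,y in L],z).round(4)
s=lambda L,z:onz('scene',[f((x,y),210,155,7) for x,y in L],z).round(4)
wp={ 'pin_t':t([(170,82),(233,398)],305,.072),'caps_t':t([(214,264),(227,328)],305,.100),'holes_t':t([(180,149),(192,210)],305,.054),
'holes_s':s([(195,262),(262,233)],.056),'pinbase?':s([(124,278),(455,135)],.066),'caps_s':s([(325,132),(390,105)],.097)}
for k,v in wp.items(): print(k,v.tolist())
# fit: rows of (nominal x, point)
X=np.array([.096,-.096,-.019,-.057,.057,.019]);P=np.vstack([wp['pin_t'],wp['caps_t'],wp['holes_t']])[:,:2]
def fit(X,P):
    A=np.c_[np.ones(len(X)),X];c=np.linalg.lstsq(A,P,rcond=None)[0];return c[0],np.arctan2(c[1,1],c[1,0]),np.hypot(*c[1]),(P-A@c).round(4).tolist()
print('W',fit(X,P))
Xs=np.array([.057,.019,.096,-.096,-.019,-.057]);Ps=np.vstack([wp['holes_s'],wp['pinbase?'],wp['caps_s']])[:,:2]
print('Ws',fit(Xs,Ps))
P=np.vstack([t([(490-390,97),(515-390,221)],205,.100),t([(508-390,168),(533-390,291),(546-390,353)],205,.055)])[:,:2]
print('K',fit(np.array([.076,0,.038,-.038,-.076]),P))
snap('scene','s6',(150,80,350,230),4);snap('top','t6',(180,100,390,260),3.5)
E
```

```text
time: 7.13
eef_pos: [0.5671, -0.0629, 0.1869]
tcp_rot: [0.653, 0.757, 0.001, 0.004]
contact_force: [0.3, -0.8, 0.0]
opening: 0.599
pin_t [[0.6508, -0.1942, 0.072], [0.4611, -0.2218, 0.072]]
caps_t [[0.5364, -0.2104, 0.1], [0.499, -0.216, 0.1]]
holes_t [[0.6135, -0.2006, 0.054], [0.5762, -0.2059, 0.054]]
holes_s [[0.611, -0.2018, 0.056], [0.5735, -0.2069, 0.056]]
pinbase? [[0.6498, -0.1948, 0.066], [0.4611, -0.2206, 0.066]]
caps_s [[0.5338, -0.2148, 0.097], [0.4965, -0.2196, 0.097]]
W (array([ 0.55616667, -0.20815   ]), np.float64(0.14077880507659682), np.float64(1.0037669855565354), [[-0.0008, 0.0004], [0.0003, -0.0001], [-0.0009, 0.0004], [-0.0005, 0.0002], [0.0007, -0.0005], [0.0012, -0.0004]])
Ws (array([ 0.55428333, -0.20975   ]), np.float64(0.1424179639711762), np.float64(1.0001460584187), [[0.0003, -0.0001], [0.0004, 0.0002], [0.0005, 0.0013], [0.0019, 0.0028], [-0.0017, -0.0024], [-0.0014, -0.0018]])
K (array([0.5752 , 0.18818]), np.float64(0.1777180326352109), np.float64(0.9809770272426553), [[-0.0009, -0.0006], [-0.0015, -0.0013], [0.002, 0.0014], [0.0005, 0.0005], [-0.0001, -0.0001]])
```

View pics/s6.png

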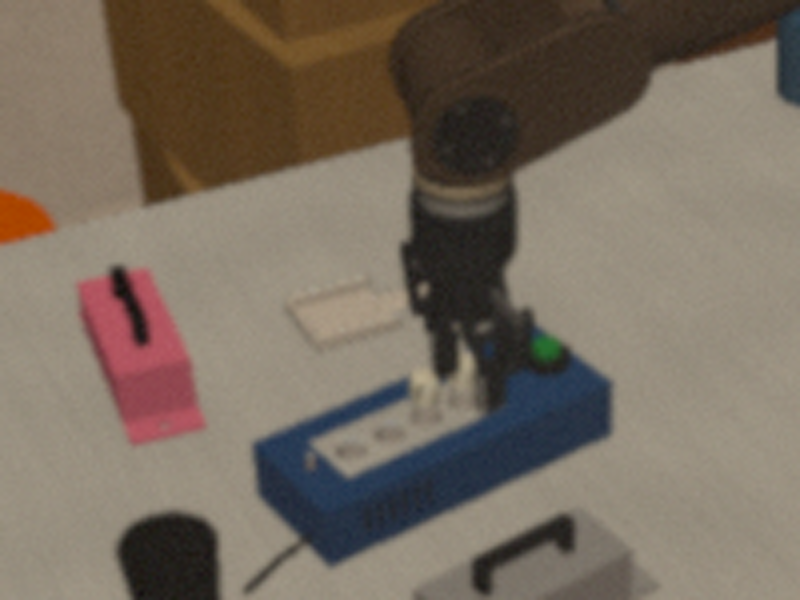

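The cover lies flat on the shelf and is let go (scene crop 520,570). Next is the empty vial at warmer x=-19.

```bash
sed -i 's/^W=.*/W=np.array([.5555,-.2085,0]);WY=.143/;s/^K=.*/K=np.array([.5755,.1885,0]);KY=.187/' h.py
python3 - <<'E'
from h import *
print(to(fr(W,WY,-.019,0,.14),WY),ctrl.get_state()['eef_pos'])
E
```

```text
([[-0.1459, -0.0498, 0.0429], [0.0001, 0.0001, 0.0054]], 't=7.23') [ 0.56432623 -0.05951091  0.18287966]
```

View pics/t6.png

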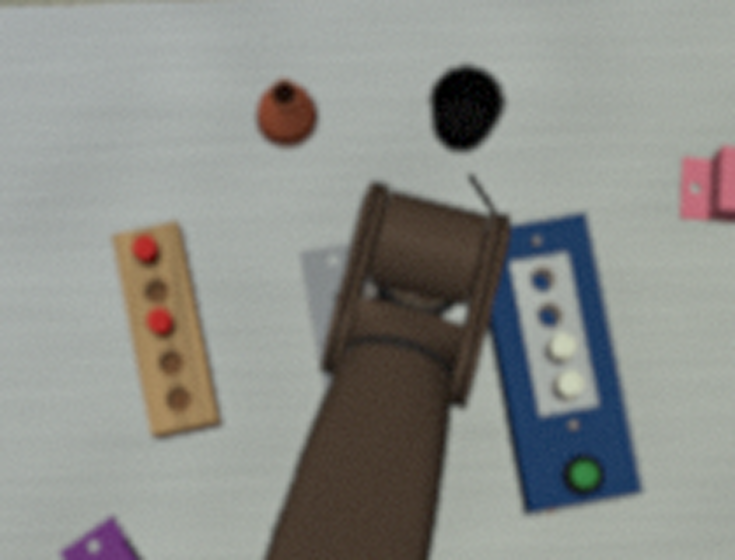

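```bash
python3 -m jog '[{"grip":0.4,"xyz":[-0.041,-0.02,0],"dr":[0,0,0.005]},{"grip":0.4,"xyz":[-0.082,-0.04,0.01],"dr":[0,0,0.005]},{"grip":0.4,"xyz":[-0.12,-0.05,0.03],"dr":[0,0,0.005]},{"grip":0.4,"xyz":[-0.146,-0.05,0.043],"dr":[0,0,0.005]},{"grip":0.4,"xyz":[-0.146,-0.05,0.043],"dr":[0,0,0.005]},{"grip":0.4,"xyz":[-0.146,-0.05,0.043],"dr":[0,0,0.005]},{"grip":0.4,"xyz":[-0.146,-0.05,0.043],"dr":[0,0,0.005]},{"grip":0.4,"xyz":[-0.146,-0.05,0.043],"dr":[0,0,0.005]}]'
python3 - <<'E'
from h import *
ctrl.read_camera('top')
print(to(fr(W,WY,-.019,0,.072),WY),ctrl.get_state()['eef_pos'])
E
```

```text
time: 7.9
eef_pos: [0.5369, -0.2092, 0.1397]
tcp_rot: [0.653, 0.757, -0.0, -0.0]
contact_force: [0.5, -0.2, -0.3]
opening: 0.597
([[-0.0019, -0.0007, 0.0682], [-0.0, 0.0004, 0.0044]], 't=7.95') [ 0.53707146 -0.20922607  0.14015438]
```

```bash
python3 -m jog '[{"grip":0.4,"xyz":[-0.002,-0.001,0.02],"dr":[0,0,0.004]},{"grip":0.4,"xyz":[-0.002,-0.001,0.045],"dr":[0,0,0.004]},{"grip":0.4,"xyz":[-0.002,-0.001,0.068],"dr":[0,0,0.004]},{"grip":0.4,"xyz":[-0.002,-0.001,0.068],"dr":[0,0,0.004]},{"grip":0.4,"xyz":[-0.002,-0.001,0.068],"dr":[0,0,0.004]},{"grip":0.4,"xyz":[-0.002,-0.001,0.068],"dr":[0,0,0.004]},{"grip":0.8,"xyz":[-0.002,-0.001,0.068],"dr":[0,0,0.004]},{"grip":0.8,"xyz":[-0.002,-0.001,0.068],"dr":[0,0,0.004]},{"grip":0.8,"xyz":[-0.002,-0.001,0.068],"dr":[0,0,0.004]},{"grip":0.8,"xyz":[-0.002,-0.001,0.068],"dr":[0,0,0.004]},{"grip":0.8,"xyz":[-0.002,-0.001,0.068],"dr":[0,0,0.004]},{"grip":0.8,"xyz":[-0.002,-0.001,0.068],"dr":[0,0,0.004]}]' 25
python3 - <<'E'
from h import *
snap('scene','s7',(210,140,310,215),7)
print(to(fr(W,WY,-.019,0,.072),WY),ctrl.get_state()['eef_pos'],ctrl.get_state()['contact_force'])
E
```

```text
time: 8.95
eef_pos: [0.5371, -0.2133, 0.0737]
tcp_rot: [0.656, 0.755, 0.0, 0.001]
contact_force: [0.4, 1.7, 6.1]
opening: 0.281
([[0.0021, -0.0001, 0.0017], [0.0021, 0.0015, -0.0021]], 't=9.00') [ 0.53711386 -0.21331626  0.07373719] [-0.41692737  1.72014109  6.3594087 ]
```

View pics/s7.png

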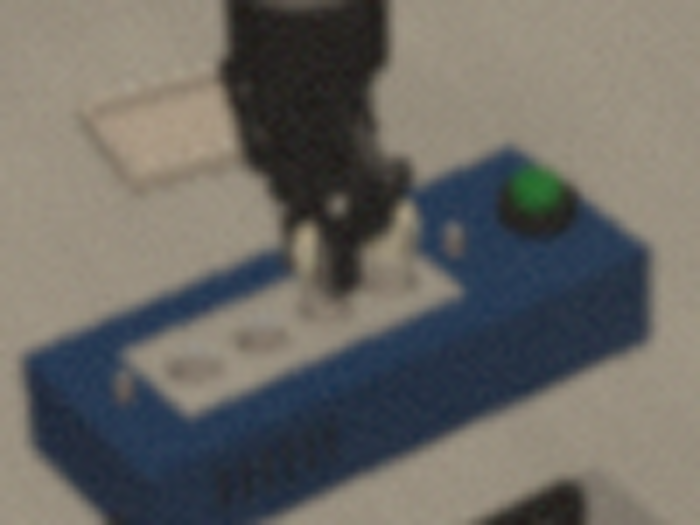

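```bash
python3 -m jog '[{"grip":0.8,"xyz":[0,0,-0.015],"dr":[0,0,0]},{"grip":0.8,"xyz":[0,0,-0.03],"dr":[0,0,0]},{"grip":0.8,"xyz":[0,0,-0.06],"dr":[0,0,0]},{"grip":0.8,"xyz":[0,0,-0.1],"dr":[0,0,0]},{"grip":0.8,"xyz":[0,0,-0.11],"dr":[0,0,0]},{"grip":0.8,"xyz":[0,0,-0.11],"dr":[0,0,0]},{"grip":0.8,"xyz":[0,0,-0.11],"dr":[0,0,0]}]'
python3 - <<'E'
from h import *
snap('scene','s8',(210,100,310,175),7)
print(to(fr(K,KY,-.038,0,.18),KY),ctrl.get_state()['eef_pos'],ctrl.get_state()['contact_force'])
E
```

```text
time: 9.58
eef_pos: [0.536, -0.2131, 0.1819]
tcp_rot: [0.655, 0.755, -0.0, 0.001]
contact_force: [-0.6, -0.2, -0.4]
opening: 0.284
([[0.3897, 0.0585, 0.0004], [-0.0024, -0.001, -0.0459]], 't=9.63') [ 0.53507881 -0.21256992  0.18018265] [ 0.83496493  0.19922707 -0.81761313]
```

View pics/s8.png

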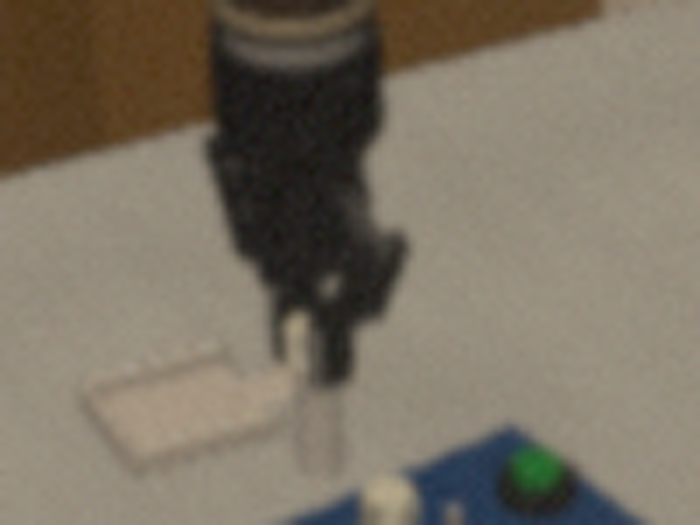

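Vial held upright (crop 320,430). I'll carry it to rack hole x=-38.

```bash
python3 -m jog '[{"grip":0.8,"xyz":[0.04,0.006,0],"dr":[0,0,-0.046]},{"grip":0.8,"xyz":[0.08,0.012,0],"dr":[0,0,-0.046]},{"grip":0.8,"xyz":[0.12,0.018,0],"dr":[0,0,-0.046]},{"grip":0.8,"xyz":[0.16,0.024,0],"dr":[0,0,-0.046]},{"grip":0.8,"xyz":[0.2,0.03,0],"dr":[0,0,-0.046]},{"grip":0.8,"xyz":[0.24,0.036,0],"dr":[0,0,-0.046]},{"grip":0.8,"xyz":[0.28,0.042,0],"dr":[0,0,-0.046]},{"grip":0.8,"xyz":[0.32,0.048,0],"dr":[0,0,-0.046]},{"grip":0.8,"xyz":[0.355,0.054,0],"dr":[0,0,-0.046]},{"grip":0.8,"xyz":[0.38,0.058,0],"dr":[0,0,-0.046]},{"grip":0.8,"xyz":[0.39,0.0585,0],"dr":[0,0,-0.046]},{"grip":0.8,"xyz":[0.39,0.0585,0],"dr":[0,0,-0.046]}]'
python3 -m jog '[{"grip":0.8,"xyz":[0,0,0.025],"dr":[-0.002,-0.001,0]},{"grip":0.8,"xyz":[0,0,0.03],"dr":[-0.002,-0.001,0]},{"grip":0.8,"xyz":[0,0,0.03],"dr":[-0.002,-0.001,0]},{"grip":0.8,"xyz":[0,0,0.03],"dr":[-0.002,-0.001,0]},{"grip":0.8,"xyz":[0,0,0.03],"dr":[-0.002,-0.001,0]},{"grip":0.8,"xyz":[0,0,0.03],"dr":[-0.002,-0.001,0]}]'
python3 - <<'E'
from h import *
snap('scene','s9',(240,180,360,270),6)
print(to(fr(K,KY,-.038,0,.074),KY),ctrl.get_state()['eef_pos'],ctrl.get_state()['contact_force'])
E
```

```text
time: 10.63
eef_pos: [0.5372, 0.1831, 0.1788]
tcp_rot: [0.637, 0.771, -0.002, -0.002]
contact_force: [-0.5, 0.2, -0.2]
opening: 0.28
time: 11.13
eef_pos: [0.5397, 0.1808, 0.1526]
tcp_rot: [0.638, 0.77, 0.001, 0.002]
contact_force: [0.4, 0.6, 0.3]
opening: 0.282
([[0.0008, -0.0017, 0.0787], [0.0033, 0.0015, -0.0006]], 't=11.18') [0.53970483 0.18098095 0.15269207] [ 0.64073932 -0.0392912  -0.50964102]
```

View pics/s9.png

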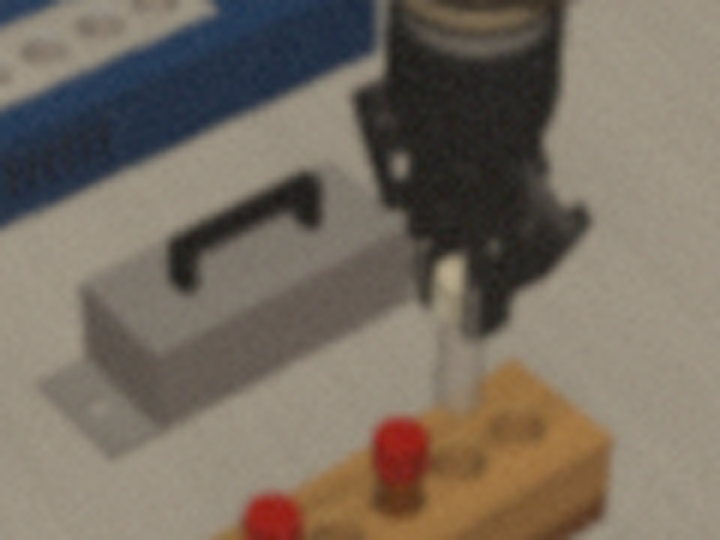

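```bash
python3 -m jog '[{"grip":0.8,"xyz":[0.0005,-0.0015,0.02],"dr":[0.002,0.001,0]},{"grip":0.8,"xyz":[0.0005,-0.0015,0.034],"dr":[0.002,0.001,0]},{"grip":0.8,"xyz":[0.0005,-0.0015,0.034],"dr":[0.002,0.001,0]},{"grip":0.8,"xyz":[0.0005,-0.0015,0.034],"dr":[0.002,0.001,0]},{"grip":0.8,"xyz":[0.0005,-0.0015,0.04],"dr":[0.002,0.001,0]},{"grip":0.8,"xyz":[0.0005,-0.0015,0.044],"dr":[0.002,0.001,0]},{"grip":0.8,"xyz":[0.0005,-0.0015,0.046],"dr":[0.002,0.001,0]},{"grip":0.8,"xyz":[0.0005,-0.0015,0.046],"dr":[0.002,0.001,0]}]'
python3 - <<'E'
from h import *
snap('scene','s10',(240,180,360,270),6)
print(to(fr(K,KY,-.038,0,.074),KY),ctrl.get_state()['eef_pos'],ctrl.get_state()['contact_force'])
E
```

```text
time: 11.85
eef_pos: [0.5395, 0.1816, 0.1087]
tcp_rot: [0.638, 0.77, 0.001, 0.002]
contact_force: [-1.2, -1.5, -0.8]
opening: 0.282
([[0.0001, -0.0007, 0.0336], [0.0025, 0.0012, 0.0005]], 't=11.90') [0.53876873 0.1814862  0.10756116] [-0.14759534 -0.35383578  0.10454372]
```

View pics/s10.png

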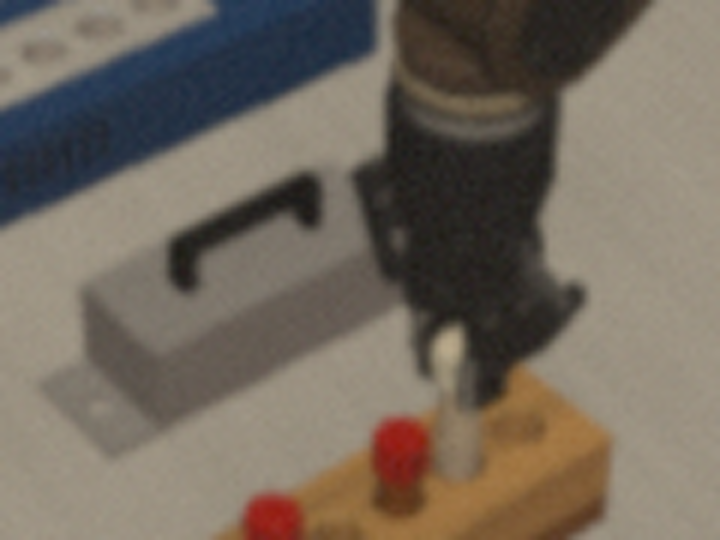

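The vial foot has entered the hole with no force building, so I continue down.

```bash
python3 -m jog '[{"grip":0.8,"xyz":[0,-0.0005,0.008],"dr":[0,0,0]},{"grip":0.8,"xyz":[0,-0.0005,0.016],"dr":[0,0,0]},{"grip":0.8,"xyz":[0,-0.0005,0.024],"dr":[0,0,0]},{"grip":0.8,"xyz":[0,-0.0005,0.03],"dr":[0,0,0]},{"grip":0.8,"xyz":[0,-0.0005,0.033],"dr":[0,0,0]},{"grip":0.8,"xyz":[0,-0.0005,0.034],"dr":[0,0,0]},{"grip":0.8,"xyz":[0,-0.0005,0.034],"dr":[0,0,0]}]'
python3 - <<'E'
from h import *
ctrl.read_camera('top')
print(to(fr(K,KY,-.038,0,.074),KY),ctrl.get_state()['eef_pos'],ctrl.get_state()['contact_force'])
E
```

```text
time: 12.48
eef_pos: [0.5379, 0.182, 0.0735]
tcp_rot: [0.638, 0.77, 0.0, -0.0]
contact_force: [-4.0, -0.9, 10.8]
opening: 0.282
([[-0.0006, 0.0001, -0.0005], [0.0004, -0.0003, 0.0001]], 't=12.53') [0.53792431 0.18203049 0.07350882] [-2.41690766  0.77824625 11.5520665 ]
```

```bash
python3 -m jog '[{"grip":0.4,"xyz":[0,0,-0.001],"dr":[0,0,0]},{"grip":0.4,"xyz":[0,0,-0.001],"dr":[0,0,0]},{"grip":0.4,"xyz":[0,0,-0.001],"dr":[0,0,0]},{"grip":0.4,"xyz":[0,0,-0.001],"dr":[0,0,0]},{"grip":0.4,"xyz":[0,0,-0.02],"dr":[0,0,0]},{"grip":0.4,"xyz":[0,0,-0.045],"dr":[0,0,0]},{"grip":0.4,"xyz":[0,0,-0.08],"dr":[0,0,0]},{"grip":0.4,"xyz":[0,0,-0.1],"dr":[0,0,0]},{"grip":0.4,"xyz":[0,0,-0.1],"dr":[0,0,0]}]'
python3 - <<'E'
from h import *
snap('scene','s11',(240,180,360,270),6)
print(to(fr(W,WY,-.057,0,.17),WY),ctrl.get_state()['eef_pos'],ctrl.get_state()['contact_force'])
E
```

```text
time: 13.28
eef_pos: [0.5402, 0.1821, 0.1772]
tcp_rot: [0.638, 0.77, 0.003, 0.003]
contact_force: [0.7, 0.7, 0.4]
opening: 0.595
([[-0.3841, -0.1131, 0.0039], [0.0053, 0.0003, 0.0442]], 't=13.33') [0.53872812 0.18180325 0.17433077] [-0.80824147 -0.64979771  0.21890275]
```

View pics/s11.png

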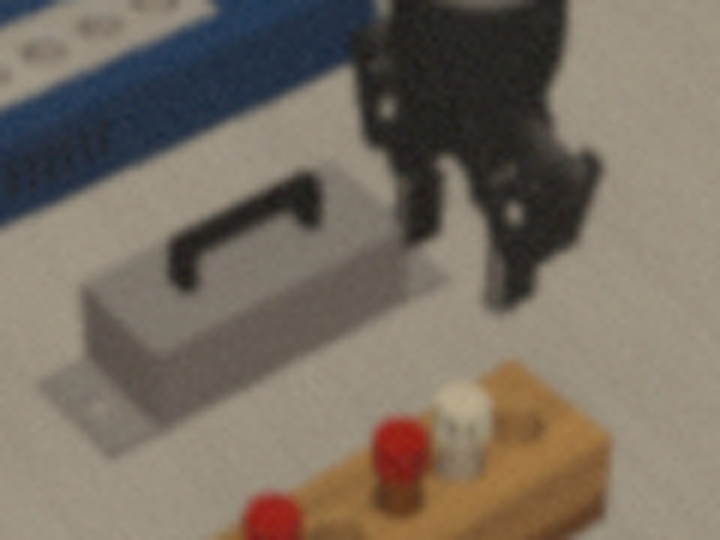

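First empty is seated at the same height as the reds (crop 462,430). Since I'm at the rack, I'll take the red vial at rack x=0 next.

```bash
python3 - <<'E'
from h import *
print(to(fr(K,KY,0,0,.12),KY))
E
python3 -m jog '[{"grip":0.4,"xyz":[0,0.038,0.01],"dr":[0.005,0,0]},{"grip":0.4,"xyz":[0,0.038,0.03],"dr":[0.005,0,0]},{"grip":0.4,"xyz":[0,0.038,0.05],"dr":[0.005,0,0]},{"grip":0.4,"xyz":[0,0.038,0.05],"dr":[0.005,0,0]},{"grip":0.4,"xyz":[0,0.038,0.05],"dr":[0.005,0,0]},{"grip":0.4,"xyz":[0,0.038,0.05],"dr":[0.005,0,0]}]'
python3 - <<'E'
from h import *
ctrl.read_camera('top')
print(to(fr(K,KY,0,0,.0735),KY))
E
```

```text
([[-0.0002, 0.0371, 0.0545], [0.0052, 0.0004, 0.0002]], 't=13.33')
time: 13.83
eef_pos: [0.574, 0.1885, 0.1212]
tcp_rot: [0.638, 0.77, -0.003, -0.002]
contact_force: [0.0, 0.1, 0.7]
opening: 0.604
([[-0.0003, 0.0011, 0.0488], [-0.0045, 0.0003, 0.0002]], 't=13.88')
```

```bash
python3 -m jog '[{"grip":0.4,"xyz":[0,0.001,0.02],"dr":[-0.002,0,0]},{"grip":0.4,"xyz":[0,0.001,0.04],"dr":[-0.002,0,0]},{"grip":0.4,"xyz":[0,0.001,0.048],"dr":[-0.002,0,0]},{"grip":0.4,"xyz":[0,0.001,0.048],"dr":[-0.002,0,0]},{"grip":0.4,"xyz":[0,0.001,0.048],"dr":[-0.002,0,0]},{"grip":0.8,"xyz":[0,0.001,0.048],"dr":[-0.002,0,0]},{"grip":0.8,"xyz":[0,0.001,0.048],"dr":[-0.002,0,0]},{"grip":0.8,"xyz":[0,0.001,0.048],"dr":[-0.002,0,0]},{"grip":0.8,"xyz":[0,0.001,0.048],"dr":[-0.002,0,0]},{"grip":0.8,"xyz":[0,0.001,0.048],"dr":[-0.002,0,0]},{"grip":0.8,"xyz":[0,0.001,0.048],"dr":[-0.002,0,0]}]' 25
python3 -m jog '[{"grip":0.8,"xyz":[0,0,-0.015],"dr":[0,0,0]},{"grip":0.8,"xyz":[0,0,-0.03],"dr":[0,0,0]},{"grip":0.8,"xyz":[0,0,-0.06],"dr":[0,0,0]},{"grip":0.8,"xyz":[0,0,-0.1],"dr":[0,0,0]},{"grip":0.8,"xyz":[0,0,-0.11],"dr":[0,0,0]},{"grip":0.8,"xyz":[0,0,-0.11],"dr":[0,0,0]},{"grip":0.8,"xyz":[0,0,-0.11],"dr":[0,0,0]}]'
python3 - <<'E'
from h import *
snap('scene','s12',(240,150,360,270),5)
print(to(fr(W,WY,.019,0,.18),WY))
E
```

```text
time: 14.8
eef_pos: [0.5763, 0.1889, 0.0753]
tcp_rot: [0.638, 0.77, -0.0, -0.0]
contact_force: [-0.3, 0.3, 6.0]
opening: 0.282
time: 15.38
eef_pos: [0.5753, 0.1888, 0.1834]
tcp_rot: [0.638, 0.77, -0.001, -0.001]
contact_force: [0.3, -0.6, -1.0]
opening: 0.284
([[-0.3875, -0.0734, 0.0022], [-0.0063, 0.0004, 0.0442]], 't=15.43')
```

View pics/s12.png

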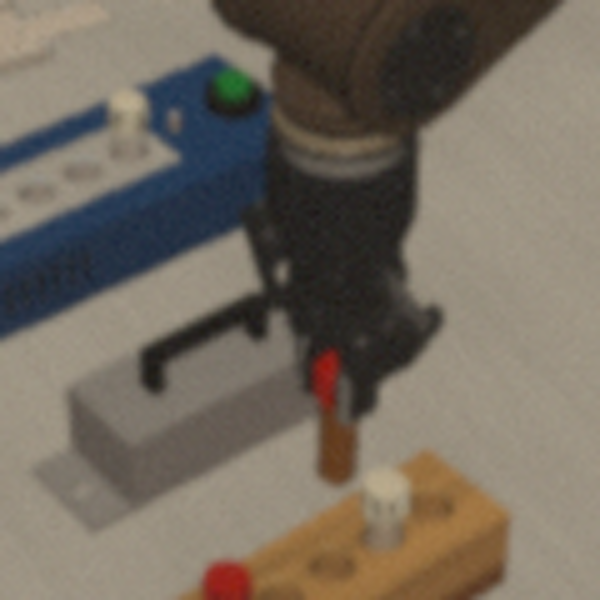

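Red vial held upright; carrying it to warmer hole x=+19.

```bash
python3 -m jog '[{"grip":0.8,"xyz":[-0.04,-0.008,0],"dr":[-0.002,0,0.044]},{"grip":0.8,"xyz":[-0.08,-0.015,0],"dr":[-0.002,0,0.044]},{"grip":0.8,"xyz":[-0.12,-0.023,0],"dr":[-0.002,0,0.044]},{"grip":0.8,"xyz":[-0.16,-0.03,0],"dr":[-0.002,0,0.044]},{"grip":0.8,"xyz":[-0.2,-0.038,0],"dr":[-0.002,0,0.044]},{"grip":0.8,"xyz":[-0.24,-0.045,0],"dr":[-0.002,0,0.044]},{"grip":0.8,"xyz":[-0.28,-0.053,0],"dr":[-0.002,0,0.044]},{"grip":0.8,"xyz":[-0.32,-0.06,0],"dr":[-0.002,0,0.044]},{"grip":0.8,"xyz":[-0.355,-0.067,0],"dr":[-0.002,0,0.044]},{"grip":0.8,"xyz":[-0.38,-0.073,0],"dr":[-0.002,0,0.044]},{"grip":0.8,"xyz":[-0.388,-0.0735,0],"dr":[-0.002,0,0.044]},{"grip":0.8,"xyz":[-0.388,-0.0735,0],"dr":[-0.002,0,0.044]}]'
python3 -m jog '[{"grip":0.8,"xyz":[0,0,0.025],"dr":[0,0,0]},{"grip":0.8,"xyz":[0,0,0.03],"dr":[0,0,0]},{"grip":0.8,"xyz":[0,0,0.035],"dr":[0,0,0]},{"grip":0.8,"xyz":[0,0,0.035],"dr":[0,0,0]},{"grip":0.8,"xyz":[0,0,0.035],"dr":[0,0,0]},{"grip":0.8,"xyz":[0,0,0.035],"dr":[0,0,0]}]'
python3 - <<'E'
from h import *
snap('scene','s13',(210,120,310,195),7)
print(to(fr(W,WY,.019,-.001,.0755),WY),ctrl.get_state()['eef_pos'])
E
```

```text
time: 16.43
eef_pos: [0.574, -0.2076, 0.1809]
tcp_rot: [0.656, 0.755, -0.001, -0.003]
contact_force: [-0.4, 0.4, -0.0]
opening: 0.279
time: 16.93
eef_pos: [0.5759, -0.2057, 0.1498]
tcp_rot: [0.654, 0.756, -0.001, 0.0]
contact_force: [0.2, -0.5, 0.3]
opening: 0.281
([[-0.0006, -0.0017, 0.0745], [-0.0001, 0.0014, 0.001]], 't=16.98') [ 0.57601194 -0.20588212  0.15002873]
```

View pics/s13.png

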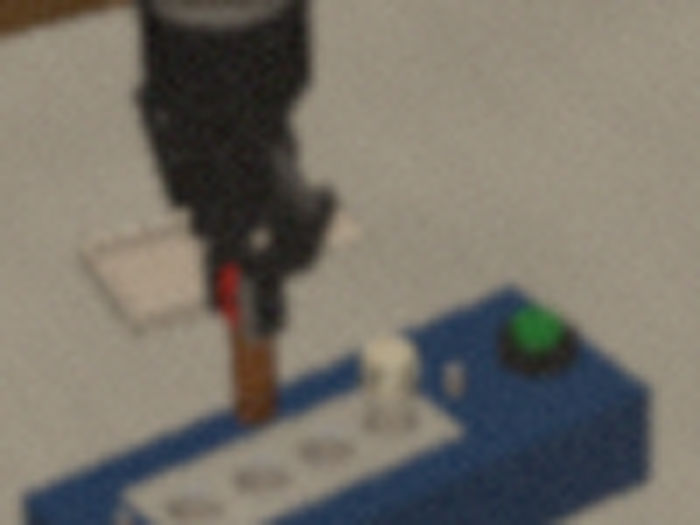

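```bash
python3 -m jog '[{"grip":0.8,"xyz":[-0.0005,-0.0015,0.02],"dr":[0,0.001,0]},{"grip":0.8,"xyz":[-0.0005,-0.0015,0.03],"dr":[0,0.001,0]},{"grip":0.8,"xyz":[-0.0005,-0.0015,0.03],"dr":[0,0.001,0]},{"grip":0.8,"xyz":[-0.0005,-0.0015,0.035],"dr":[0,0.001,0]},{"grip":0.8,"xyz":[-0.0005,-0.0015,0.038],"dr":[0,0.001,0]},{"grip":0.8,"xyz":[-0.0005,-0.0015,0.042],"dr":[0,0.001,0]},{"grip":0.8,"xyz":[-0.0005,-0.0015,0.042],"dr":[0,0.001,0]}]'
python3 - <<'E'
from h import *
snap('scene','s14',(210,120,310,195),7)
print(to(fr(W,WY,.019,-.001,.0755),WY),ctrl.get_state()['eef_pos'],ctrl.get_state()['contact_force'])
E
```

```text
time: 17.57
eef_pos: [0.5754, -0.2071, 0.1089]
tcp_rot: [0.655, 0.756, 0.0, 0.001]
contact_force: [0.8, 0.2, 0.8]
opening: 0.282
([[0.0003, -0.0006, 0.0327], [0.0012, 0.0005, 0.0001]], 't=17.62') [ 0.57500752 -0.2070206   0.10822547] [1.62970647 1.23111459 0.52825693]
```

View pics/s14.png

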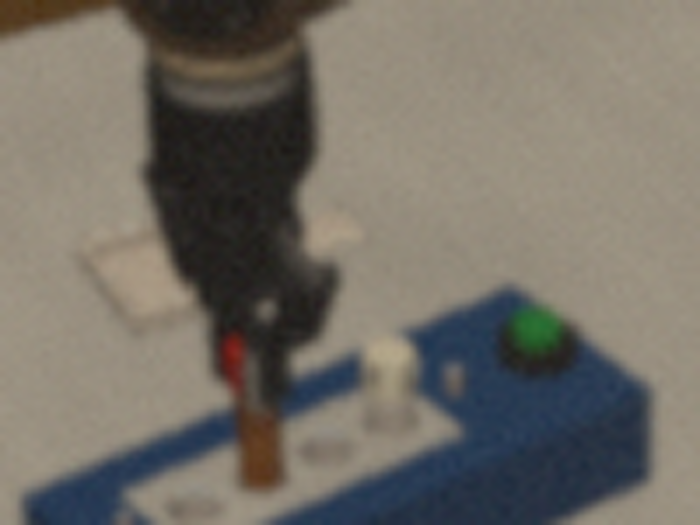

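Entering the +19 hole cleanly; continuing down.

```bash
python3 -m jog '[{"grip":0.8,"xyz":[0,-0.0005,0.008],"dr":[0,0,0]},{"grip":0.8,"xyz":[0,-0.0005,0.016],"dr":[0,0,0]},{"grip":0.8,"xyz":[0,-0.0005,0.024],"dr":[0,0,0]},{"grip":0.8,"xyz":[0,-0.0005,0.03],"dr":[0,0,0]},{"grip":0.8,"xyz":[0,-0.0005,0.0325],"dr":[0,0,0]},{"grip":0.8,"xyz":[0,-0.0005,0.0335],"dr":[0,0,0]},{"grip":0.8,"xyz":[0,-0.0005,0.0335],"dr":[0,0,0]}]'
```

```text
time: 18.2
eef_pos: [0.5748, -0.2068, 0.0751]
tcp_rot: [0.655, 0.756, 0.001, 0.0]
contact_force: [1.6, 5.1, 9.9]
opening: 0.28
```

```bash
python3 -m jog '[{"grip":0.4,"xyz":[0,0,-0.001],"dr":[0,0,0]},{"grip":0.4,"xyz":[0,0,-0.001],"dr":[0,0,0]},{"grip":0.4,"xyz":[0,0,-0.001],"dr":[0,0,0]},{"grip":0.4,"xyz":[0,0,-0.001],"dr":[0,0,0]},{"grip":0.4,"xyz":[0,0,-0.02],"dr":[0,0,0]},{"grip":0.4,"xyz":[0,0,-0.045],"dr":[0,0,0]},{"grip":0.4,"xyz":[0,-0.03,-0.05],"dr":[0,0,0]},{"grip":0.4,"xyz":[0,-0.07,-0.05],"dr":[0,0,0]},{"grip":0.4,"xyz":[0,-0.076,-0.05],"dr":[0,0,0]},{"grip":0.4,"xyz":[0,-0.076,-0.05],"dr":[0,0,0]},{"grip":0.4,"xyz":[0,-0.076,-0.05],"dr":[0,0,0]},{"grip":0.4,"xyz":[0,-0.076,-0.05],"dr":[0,0,0]}]'
python3 - <<'E'
from h import *
snap('scene','s15',(210,120,310,195),7)
print(to(fr(W,WY,-.057,0,.0745),WY),ctrl.get_state()['eef_pos'])
E
```

```text
time: 19.2
eef_pos: [0.4991, -0.2181, 0.1237]
tcp_rot: [0.655, 0.756, -0.0, -0.0]
contact_force: [-0.4, -0.5, 0.3]
opening: 0.604
([[0.0015, 0.0001, 0.0492], [-0.0009, -0.0, 0.0006]], 't=19.25') [ 0.49925381 -0.21808266  0.12372431]
```

View pics/s15.png

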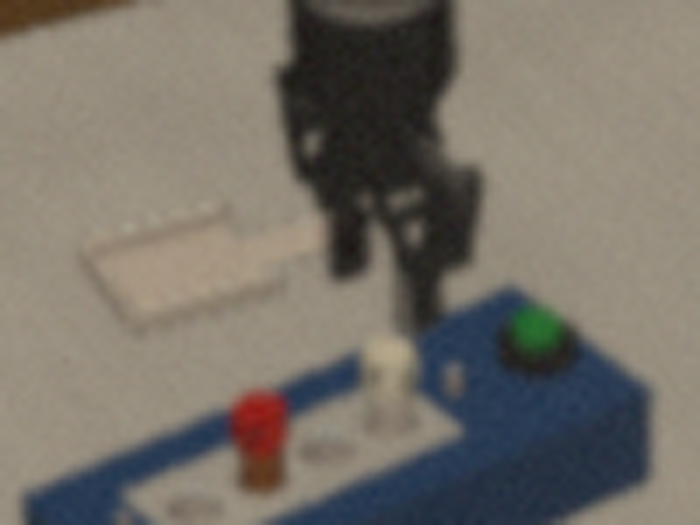

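Red vial seated (crop 260,440). The gripper now stands over the remaining white one at x=-57, so I take it.

```bash
python3 -m jog '[{"grip":0.4,"xyz":[0.001,0,0.02],"dr":[-0.001,0,0]},{"grip":0.4,"xyz":[0.001,0,0.04],"dr":[-0.001,0,0]},{"grip":0.4,"xyz":[0.001,0,0.049],"dr":[-0.001,0,0]},{"grip":0.4,"xyz":[0.001,0,0.049],"dr":[-0.001,0,0]},{"grip":0.4,"xyz":[0.001,0,0.049],"dr":[-0.001,0,0]},{"grip":0.8,"xyz":[0.001,0,0.049],"dr":[-0.001,0,0]},{"grip":0.8,"xyz":[0.001,0,0.049],"dr":[-0.001,0,0]},{"grip":0.8,"xyz":[0.001,0,0.049],"dr":[-0.001,0,0]},{"grip":0.8,"xyz":[0.001,0,0.049],"dr":[-0.001,0,0]},{"grip":0.8,"xyz":[0.001,0,0.049],"dr":[-0.001,0,0]},{"grip":0.8,"xyz":[0.001,0,0.049],"dr":[-0.001,0,0]}]' 25
python3 -m jog '[{"grip":0.8,"xyz":[0,0,-0.015],"dr":[0,0,0]},{"grip":0.8,"xyz":[0,0,-0.03],"dr":[0,0,0]},{"grip":0.8,"xyz":[0,0,-0.06],"dr":[0,0,0]},{"grip":0.8,"xyz":[0,0,-0.1],"dr":[0,0,0]},{"grip":0.8,"xyz":[0,0,-0.11],"dr":[0,0,0]},{"grip":0.8,"xyz":[0,0,-0.11],"dr":[0,0,0]},{"grip":0.8,"xyz":[0,0,-0.11],"dr":[0,0,0]}]'
python3 - <<'E'
from h import *
snap('scene','s16',(210,100,310,175),6)
print(to(fr(K,KY,-.076,0,.18),KY))
E
```

```text
time: 20.17
eef_pos: [0.4989, -0.2174, 0.0759]
tcp_rot: [0.655, 0.756, 0.0, 0.001]
contact_force: [0.4, 0.7, 5.7]
opening: 0.282
time: 20.75
eef_pos: [0.4978, -0.2167, 0.1841]
tcp_rot: [0.655, 0.756, -0.0, -0.0]
contact_force: [0.9, -0.6, -1.4]
opening: 0.283
([[0.386, 0.0595, 0.0034], [-0.0028, -0.0026, -0.0438]], 't=20.80')
```

View pics/s16.png

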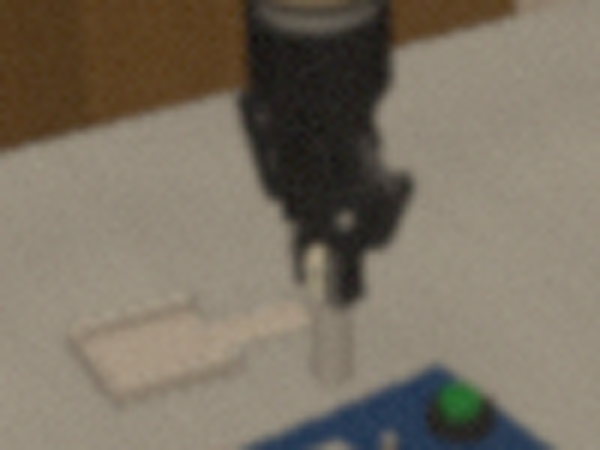

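Held upright; carrying it to rack hole x=-76. The seat is at TCP z≈0.076.

```bash
python3 -m jog '[{"grip":0.8,"xyz":[0.04,0.006,0],"dr":[0,0,-0.044]},{"grip":0.8,"xyz":[0.08,0.012,0],"dr":[0,0,-0.044]},{"grip":0.8,"xyz":[0.12,0.018,0],"dr":[0,0,-0.044]},{"grip":0.8,"xyz":[0.16,0.024,0],"dr":[0,0,-0.044]},{"grip":0.8,"xyz":[0.2,0.03,0],"dr":[0,0,-0.044]},{"grip":0.8,"xyz":[0.24,0.036,0],"dr":[0,0,-0.044]},{"grip":0.8,"xyz":[0.28,0.042,0],"dr":[0,0,-0.044]},{"grip":0.8,"xyz":[0.32,0.048,0],"dr":[0,0,-0.044]},{"grip":0.8,"xyz":[0.355,0.054,0],"dr":[0,0,-0.044]},{"grip":0.8,"xyz":[0.38,0.058,0],"dr":[0,0,-0.044]},{"grip":0.8,"xyz":[0.386,0.0595,0],"dr":[0,0,-0.044]},{"grip":0.8,"xyz":[0.386,0.0595,0],"dr":[0,0,-0.044]}]'
python3 -m jog '[{"grip":0.8,"xyz":[0,0,0.025],"dr":[0,0,0]},{"grip":0.8,"xyz":[0,0,0.03],"dr":[0,0,0]},{"grip":0.8,"xyz":[0,0,0.035],"dr":[0,0,0]},{"grip":0.8,"xyz":[0,0,0.035],"dr":[0,0,0]},{"grip":0.8,"xyz":[0,0,0.035],"dr":[0,0,0]},{"grip":0.8,"xyz":[0,0,0.035],"dr":[0,0,0]}]'
python3 - <<'E'
from h import *
snap('scene','s17',(240,180,360,270),6)
print(to(fr(K,KY,-.076,0,.076),KY),ctrl.get_state()['eef_pos'])
E
```

```text
time: 21.8
eef_pos: [0.5002, 0.1749, 0.1819]
tcp_rot: [0.637, 0.771, -0.002, -0.002]
contact_force: [-0.3, 0.3, 0.1]
opening: 0.281
time: 22.3
eef_pos: [0.5024, 0.1732, 0.1505]
tcp_rot: [0.638, 0.77, 0.0, 0.0]
contact_force: [-0.3, -0.0, 0.5]
opening: 0.283
([[0.0013, -0.0016, 0.0747], [0.0011, -0.0004, -0.0005]], 't=22.35') [0.50251752 0.17334611 0.1507044 ]
```

View pics/s17.png

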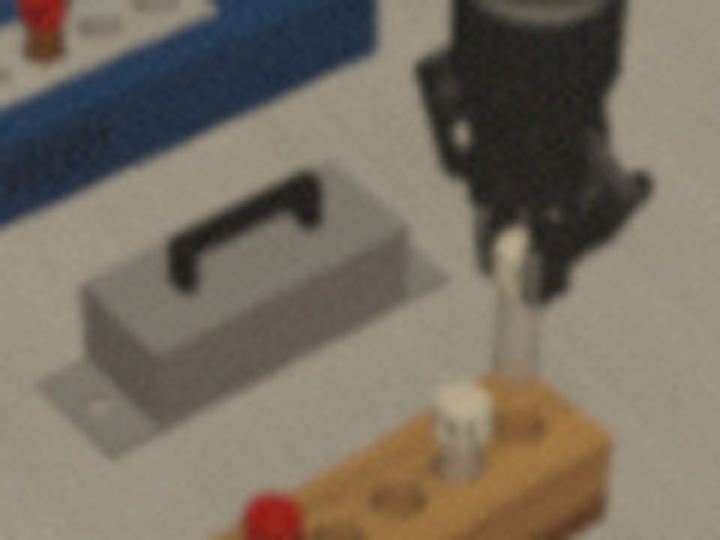

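```bash
python3 -m jog '[{"grip":0.8,"xyz":[0.001,-0.0015,0.02],"dr":[0.001,0,0]},{"grip":0.8,"xyz":[0.001,-0.0015,0.03],"dr":[0.001,0,0]},{"grip":0.8,"xyz":[0.001,-0.0015,0.03],"dr":[0.001,0,0]},{"grip":0.8,"xyz":[0.001,-0.0015,0.035],"dr":[0.001,0,0]},{"grip":0.8,"xyz":[0.001,-0.0015,0.038],"dr":[0.001,0,0]},{"grip":0.8,"xyz":[0.001,-0.0015,0.042],"dr":[0.001,0,0]},{"grip":0.8,"xyz":[0.001,-0.0015,0.042],"dr":[0.001,0,0]}]'
python3 - <<'E'
from h import *
snap('scene','s18',(240,180,360,270),6)
print(to(fr(K,KY,-.076,0,.076),KY),ctrl.get_state()['eef_pos'],ctrl.get_state()['contact_force'])
E
```

```text
time: 22.93
eef_pos: [0.4999, 0.1744, 0.1073]
tcp_rot: [0.638, 0.77, -0.001, -0.001]
contact_force: [-0.1, -0.1, -1.2]
opening: 0.284
([[-0.0002, 0.0008, 0.0316], [-0.0019, -0.0006, 0.0003]], 't=22.98') [0.50006015 0.17445936 0.10758121] [ 0.37292007  0.67994196 -0.63498711]
```

View pics/s18.png

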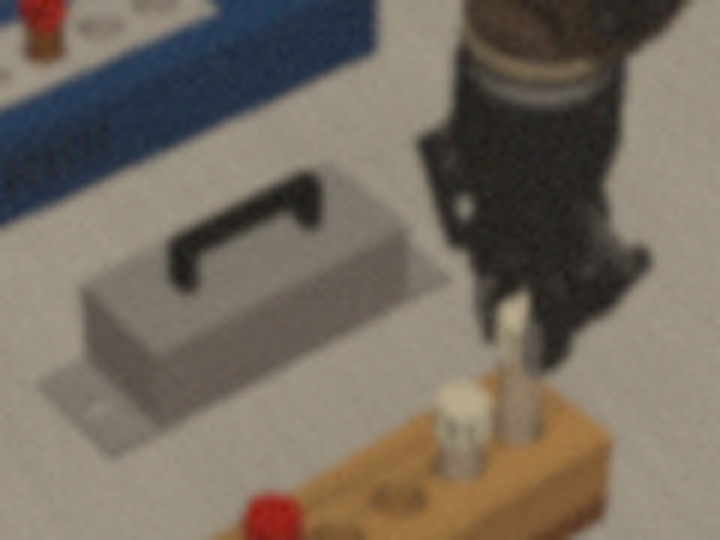

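The vial is in the hole mouth; I'll finish the insertion.

```bash
python3 -m jog '[{"grip":0.8,"xyz":[0,0.0005,0.008],"dr":[0,0,0]},{"grip":0.8,"xyz":[0,0.0005,0.016],"dr":[0,0,0]},{"grip":0.8,"xyz":[0,0.0005,0.024],"dr":[0,0,0]},{"grip":0.8,"xyz":[0,0.0005,0.029],"dr":[0,0,0]},{"grip":0.8,"xyz":[0,0.0005,0.032],"dr":[0,0,0]},{"grip":0.8,"xyz":[0,0.0005,0.0325],"dr":[0,0,0]},{"grip":0.8,"xyz":[0,0.0005,0.0325],"dr":[0,0,0]},{"grip":0.8,"xyz":[0,0.0005,0.0325],"dr":[0,0,0]}]'
```

```text
time: 23.65
eef_pos: [0.5008, 0.1746, 0.076]
tcp_rot: [0.638, 0.77, -0.001, -0.001]
contact_force: [-2.4, -0.3, 4.5]
opening: 0.283
```

```bash
python3 -m jog '[{"grip":0.4,"xyz":[0,0,0],"dr":[0,0,0]},{"grip":0.4,"xyz":[0,0,0],"dr":[0,0,0]},{"grip":0.4,"xyz":[0,0,0],"dr":[0,0,0]},{"grip":0.4,"xyz":[0,0,-0.02],"dr":[0,0,0]},{"grip":0.4,"xyz":[0,0,-0.05],"dr":[0,0,0]},{"grip":0.4,"xyz":[0,0.03,-0.05],"dr":[0,0,0]},{"grip":0.4,"xyz":[0,0.07,-0.05],"dr":[0,0,0]},{"grip":0.4,"xyz":[0,0.11,-0.05],"dr":[0,0,0]},{"grip":0.4,"xyz":[0,0.14,-0.05],"dr":[0,0,0]},{"grip":0.4,"xyz":[0,0.152,-0.05],"dr":[0,0,0]},{"grip":0.4,"xyz":[0,0.152,-0.05],"dr":[0,0,0]},{"grip":0.4,"xyz":[0,0.152,-0.05],"dr":[0,0,0]}]'
python3 -m jog '[{"grip":0.4,"xyz":[0,0,0],"dr":[0,0,0]},{"grip":0.4,"xyz":[0,0,0],"dr":[0,0,0]},{"grip":0.4,"xyz":[0,0,0],"dr":[0,0,0]}]'
python3 - <<'E'
from h import *
snap('scene','s19',(240,180,360,300),5)
print(to(fr(K,KY,.076,0,.0745),KY),ctrl.get_state()['eef_pos'])
E
```

```text
time: 24.65
eef_pos: [0.6498, 0.2027, 0.124]
tcp_rot: [0.638, 0.77, -0.001, -0.001]
contact_force: [-0.1, -0.7, -0.5]
opening: 0.6
time: 24.9
eef_pos: [0.649, 0.2028, 0.1249]
tcp_rot: [0.638, 0.77, -0.001, -0.001]
contact_force: [0.6, -0.8, -0.1]
opening: 0.597
([[-0.0004, 0.001, 0.0506], [-0.0018, -0.0006, 0.0004]], 't=24.95') [0.64917371 0.20279656 0.12511641]
```

View pics/s19.png

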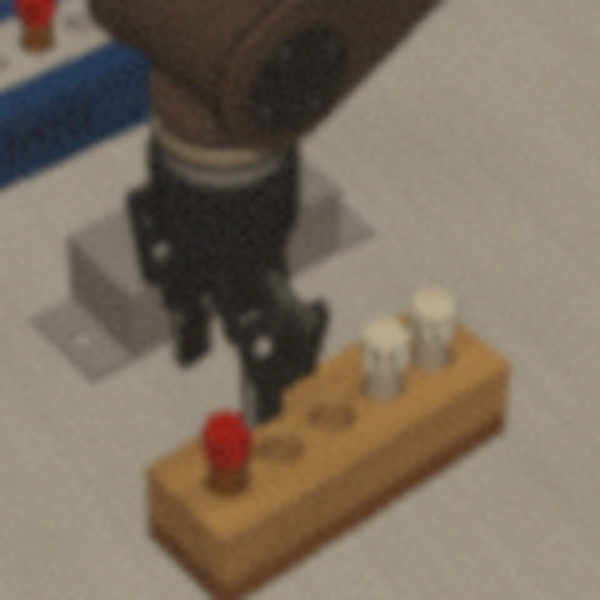

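Both empties are seated in the rack (385,360 and 433,330). Taking the last red one.

```bash
python3 -m jog '[{"grip":0.4,"xyz":[0,0.001,0.02],"dr":[-0.001,0,0]},{"grip":0.4,"xyz":[0,0.001,0.04],"dr":[-0.001,0,0]},{"grip":0.4,"xyz":[0,0.001,0.05],"dr":[-0.001,0,0]},{"grip":0.4,"xyz":[0,0.001,0.05],"dr":[-0.001,0,0]},{"grip":0.4,"xyz":[0,0.001,0.05],"dr":[-0.001,0,0]},{"grip":0.8,"xyz":[0,0.001,0.05],"dr":[-0.001,0,0]},{"grip":0.8,"xyz":[0,0.001,0.05],"dr":[-0.001,0,0]},{"grip":0.8,"xyz":[0,0.001,0.05],"dr":[-0.001,0,0]},{"grip":0.8,"xyz":[0,0.001,0.05],"dr":[-0.001,0,0]},{"grip":0.8,"xyz":[0,0.001,0.05],"dr":[-0.001,0,0]},{"grip":0.8,"xyz":[0,0.001,0.05],"dr":[-0.001,0,0]}]' 25
python3 -m jog '[{"grip":0.8,"xyz":[0,0,-0.015],"dr":[0,0,0]},{"grip":0.8,"xyz":[0,0,-0.03],"dr":[0,0,0]},{"grip":0.8,"xyz":[0,0,-0.06],"dr":[0,0,0]},{"grip":0.8,"xyz":[0,0,-0.1],"dr":[0,0,0]},{"grip":0.8,"xyz":[0,0,-0.11],"dr":[0,0,0]},{"grip":0.8,"xyz":[0,0,-0.11],"dr":[0,0,0]},{"grip":0.8,"xyz":[0,0,-0.11],"dr":[0,0,0]}]'
python3 - <<'E'
from h import *
snap('scene','s20',(240,150,360,270),5)
print(to(fr(W,WY,.057,0,.18),WY))
E
```

```text
time: 25.87
eef_pos: [0.6521, 0.2032, 0.0768]
tcp_rot: [0.638, 0.77, 0.001, 0.001]
contact_force: [0.7, -0.5, 5.7]
opening: 0.28
time: 26.45
eef_pos: [0.6511, 0.203, 0.1863]
tcp_rot: [0.638, 0.77, 0.001, 0.0]
contact_force: [-1.1, -0.2, -1.2]
opening: 0.279
([[-0.3891, -0.1125, 0.0041], [-0.0027, -0.0006, 0.0442]], 't=26.50')
```

View pics/s20.png

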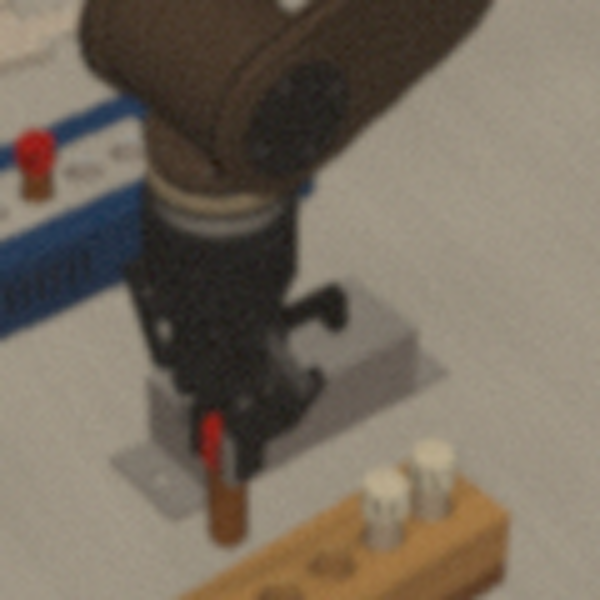

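```bash
python3 -m jog '[{"grip":0.8,"xyz":[-0.04,-0.012,0],"dr":[-0.002,0,0.044]},{"grip":0.8,"xyz":[-0.08,-0.023,0],"dr":[-0.002,0,0.044]},{"grip":0.8,"xyz":[-0.12,-0.035,0],"dr":[-0.002,0,0.044]},{"grip":0.8,"xyz":[-0.16,-0.046,0],"dr":[-0.002,0,0.044]},{"grip":0.8,"xyz":[-0.2,-0.058,0],"dr":[-0.002,0,0.044]},{"grip":0.8,"xyz":[-0.24,-0.07,0],"dr":[-0.002,0,0.044]},{"grip":0.8,"xyz":[-0.28,-0.081,0],"dr":[-0.002,0,0.044]},{"grip":0.8,"xyz":[-0.32,-0.093,0],"dr":[-0.002,0,0.044]},{"grip":0.8,"xyz":[-0.355,-0.103,0],"dr":[-0.002,0,0.044]},{"grip":0.8,"xyz":[-0.38,-0.11,0],"dr":[-0.002,0,0.044]},{"grip":0.8,"xyz":[-0.389,-0.1125,0],"dr":[-0.002,0,0.044]},{"grip":0.8,"xyz":[-0.389,-0.1125,0],"dr":[-0.002,0,0.044]}]'
python3 -m jog '[{"grip":0.8,"xyz":[0,0,0.025],"dr":[0,0,0]},{"grip":0.8,"xyz":[0,0,0.03],"dr":[0,0,0]},{"grip":0.8,"xyz":[0,0,0.035],"dr":[0,0,0]},{"grip":0.8,"xyz":[0,0,0.035],"dr":[0,0,0]},{"grip":0.8,"xyz":[0,0,0.035],"dr":[0,0,0]},{"grip":0.8,"xyz":[0,0,0.035],"dr":[0,0,0]}]'
python3 - <<'E'
from h import *
snap('scene','s21',(210,120,310,195),7)
print(to(fr(W,WY,.057,-0.0003,.0768),WY),ctrl.get_state()['eef_pos'])
E
```

```text
time: 27.5
eef_pos: [0.6112, -0.2019, 0.1819]
tcp_rot: [0.656, 0.755, 0.0, -0.002]
contact_force: [0.3, -0.2, -0.1]
opening: 0.283
time: 28.0
eef_pos: [0.6135, -0.1996, 0.1507]
tcp_rot: [0.654, 0.756, 0.001, 0.001]
contact_force: [0.2, -0.7, -1.2]
opening: 0.28
([[-0.0005, -0.0019, 0.0742], [0.003, 0.0004, 0.001]], 't=28.05') [ 0.61359146 -0.19986413  0.15099472]
```

View pics/s21.png

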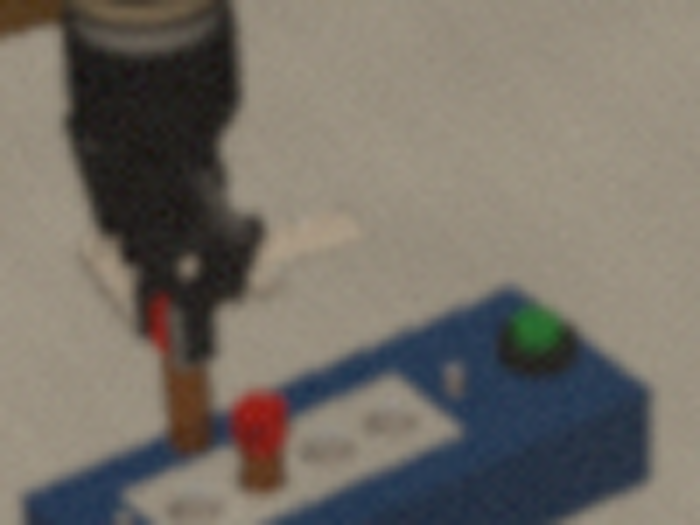

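```bash
python3 -m jog '[{"grip":0.8,"xyz":[-0.0005,-0.0015,0.02],"dr":[0.001,0,0]},{"grip":0.8,"xyz":[-0.0005,-0.0015,0.03],"dr":[0.001,0,0]},{"grip":0.8,"xyz":[-0.0005,-0.0015,0.03],"dr":[0.001,0,0]},{"grip":0.8,"xyz":[-0.0005,-0.0015,0.035],"dr":[0.001,0,0]},{"grip":0.8,"xyz":[-0.0005,-0.0015,0.038],"dr":[0.001,0,0]},{"grip":0.8,"xyz":[-0.0005,-0.0015,0.041],"dr":[0.001,0,0]},{"grip":0.8,"xyz":[-0.0005,-0.0015,0.041],"dr":[0.001,0,0]}]'
python3 - <<'E'
from h import *
snap('scene','s22',(210,120,310,195),7)
print(to(fr(W,WY,.057,-.0003,.0768),WY),ctrl.get_state()['eef_pos'],ctrl.get_state()['contact_force'])
E
```

```text
time: 28.63
eef_pos: [0.6143, -0.2013, 0.1139]
tcp_rot: [0.655, 0.756, 0.002, 0.003]
contact_force: [-1.3, 2.8, 11.1]
opening: 0.281
([[0.001, -0.0024, 0.0371], [0.0063, 0.0017, -0.0001]], 't=28.68') [ 0.61422234 -0.20130963  0.1139055 ] [-0.67485313  3.16123046 10.42053471]
```

View pics/s22.png

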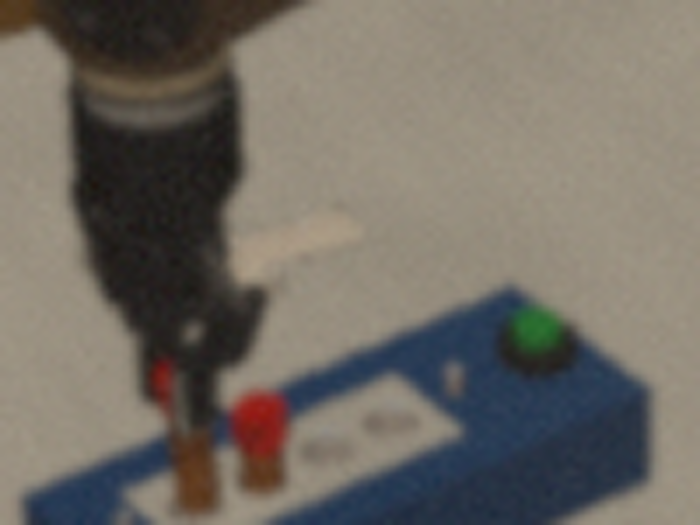

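Caught on the chamfer (11 N at foot height 57 mm). I'll back up, correct, and retry.

```bash
python3 -m jog '[{"grip":0.8,"xyz":[0,0,-0.006],"dr":[0.003,0,0]},{"grip":0.8,"xyz":[0.001,-0.001,-0.006],"dr":[0.003,0,0]},{"grip":0.8,"xyz":[0.001,-0.001,-0.006],"dr":[0.003,0,0]},{"grip":0.8,"xyz":[0.001,-0.001,-0.006],"dr":[0.003,0,0]},{"grip":0.8,"xyz":[0.001,-0.001,-0.006],"dr":[0.003,0,0]},{"grip":0.8,"xyz":[0.001,-0.001,-0.006],"dr":[0.003,0,0]}]'
python3 - <<'E'
from h import *
for i in range(2):
  snap('top','t23_%d'%i,(300,150,380,250),6)
  print(to(fr(W,WY,.057,.0005,.0768),WY),ctrl.get_state()['eef_pos'],ctrl.get_state()['contact_force'])
E
```

```text
time: 29.18
eef_pos: [0.6102, -0.1999, 0.1144]
tcp_rot: [0.655, 0.756, -0.001, -0.001]
contact_force: [0.6, 0.1, 1.0]
opening: 0.284
([[-0.0003, 0.0018, 0.0376], [-0.0031, -0.0011, 0.0001]], 't=29.23') [ 0.61017093 -0.19989964  0.11439906] [ 0.21403053  1.04360637 -0.0591788 ]
([[-0.0002, 0.0018, 0.0376], [-0.0032, -0.0011, 0.0001]], 't=29.28') [ 0.61016505 -0.19991531  0.11441087] [-0.12320957  0.27223775  0.98781804]
```

```bash
python3 -m jog '[{"grip":0.8,"xyz":[0,0.0015,0],"dr":[-0.001,0,0]},{"grip":0.8,"xyz":[0,0.0015,0.003],"dr":[-0.001,0,0]},{"grip":0.8,"xyz":[0,0.0015,0.006],"dr":[-0.001,0,0]},{"grip":0.8,"xyz":[0,0.0015,0.009],"dr":[-0.001,0,0]},{"grip":0.8,"xyz":[0,0.0015,0.01],"dr":[-0.001,0,0]},{"grip":0.8,"xyz":[0,0.0015,0.01],"dr":[-0.001,0,0]}]'
python3 - <<'E'
from h import *
ctrl.read_camera('top')
print(to(fr(W,WY,.057,0,.0768),WY),ctrl.get_state()['eef_pos'],ctrl.get_state()['contact_force'])
E
```

```text
time: 29.78
eef_pos: [0.6168, -0.2006, 0.1122]
tcp_rot: [0.655, 0.756, 0.003, 0.005]
contact_force: [0.2, 3.0, 17.5]
opening: 0.276
([[0.001, -0.0051, 0.0353], [0.0098, 0.0037, -0.0005]], 't=29.83') [ 0.61671269 -0.20057528  0.11216458] [ 1.40216119  4.39177733 18.01247214]
```

```bash
python3 -m jog '[{"grip":0.8,"xyz":[0,0,-0.01],"dr":[0,0,0]},{"grip":0.8,"xyz":[0,0,-0.02],"dr":[0,0,0]},{"grip":0.8,"xyz":[0,0,-0.02],"dr":[0,0,0]},{"grip":0.8,"xyz":[0,0,-0.02],"dr":[0,0,0]},{"grip":0.8,"xyz":[0,0,-0.02],"dr":[0,0,0]},{"grip":0.8,"xyz":[0,0,-0.02],"dr":[0,0,0]}]'
python3 - <<'E'
from h import *
snap('top','t24',(300,150,380,225),8)
snap('scene','s24',(200,130,280,205),8)
print(to(fr(W,WY,.057,0,.12),WY),ctrl.get_state()['eef_pos'],ctrl.get_state()['contact_force'])
E
```

```text
time: 30.33
eef_pos: [0.6111, -0.1995, 0.1234]
tcp_rot: [0.655, 0.756, -0.001, -0.002]
contact_force: [0.2, -0.1, -0.7]
opening: 0.281
([[-0.0009, 0.0005, 0.0037], [-0.0032, -0.0017, 0.0001]], 't=30.43') [ 0.61127073 -0.1995587   0.12365326] [-0.76087636  1.44379359  0.20783452]
```

View pics/s24.png

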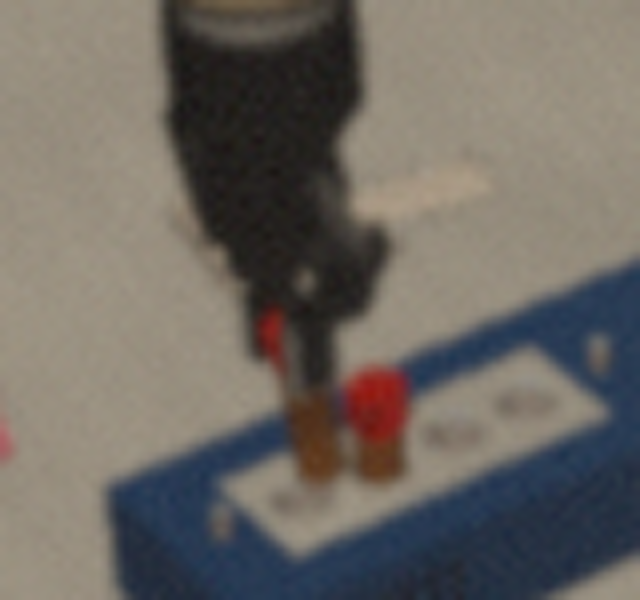

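View pics/t24.png

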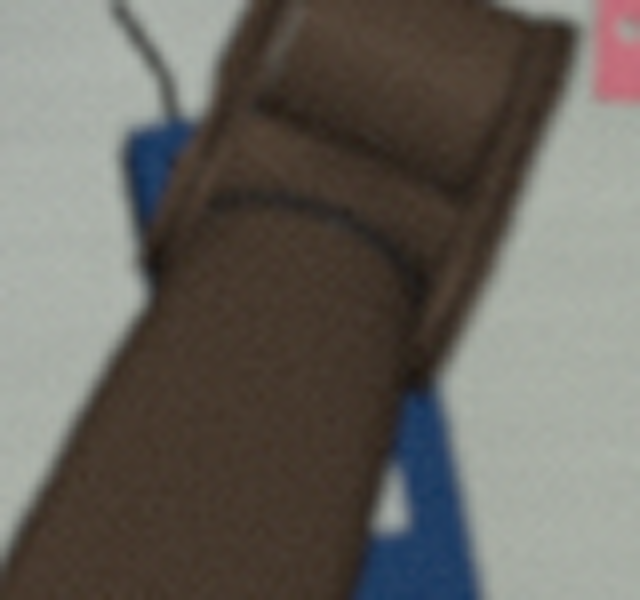

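```bash
cat >> h.py <<'E'
def vialtilt(png,roi,row_yaw,kind='brown'):
    S=cv2.imread(png);h=cv2.cvtColor(S,cv2.COLOR_BGR2HSV).astype(int);H,s,V=h[...,0],h[...,1],h[...,2]
    m=((H>4)&(H<18)&(s>110)&(V>40))
    k=np.zeros_like(m);k[roi[1]:roi[3],roi[0]:roi[2]]=1;m=(m&k)
    n,l,st,c=cv2.connectedComponentsWithStats(m.astype(np.uint8));i=1+np.argmax(st[1:,4])
    ys,xs=np.where(l==i);rows=[(y,xs[ys==y].mean(),(ys==y).sum()) for y in np.unique(ys)]
    R=np.array(rows);w=np.median(R[:,2]);g=R[np.abs(R[:,2]-w)<=2]
    a,b=np.polyfit(g[:,0],g[:,1],1)
    # predicted slopes at TCP
    e=ctrl.get_state()['eef_pos']
    out=[]
    for th in np.arange(-.4,.41,.02):
        d=np.array([np.sin(th)*np.cos(row_yaw),np.sin(th)*np.sin(row_yaw),-np.cos(th)])
        q=proj('scene',[e-[0,0,.0],e+d*.04]);out.append((th,(q[1,0]-q[0,0])/(q[1,1]-q[0,1])))
    o=np.array(out);th=np.interp(a,*(o[np.argsort(o[:,1])][:,::-1].T))
    return dict(slope=a,n=len(g),vert=np.interp(0,o[:,0],o[:,1]),tilt=th,w=w)
E
python3 - <<'E'
from h import *
for t,roi in(('s24',(225,170,255,200)),('s21',(225,165,250,190)),('s20',(270,235,300,265)),('s13',(235,160,255,185))):
    print(t,vialtilt(f'pics/{t}_raw.png',roi,WY))
E
```

```text
s24 {'slope': np.float64(0.16969696969696427), 'n': 10, 'vert': np.float64(0.08913485994079529), 'tilt': np.float64(-0.07147955394062729), 'w': np.float64(5.0)}
s21 {'slope': np.float64(0.06818181818182105), 'n': 11, 'vert': np.float64(0.08913485994079529), 'tilt': np.float64(0.019413761360259938), 'w': np.float64(5.0)}
s20 {'slope': np.float64(0.007575757575753751), 'n': 11, 'vert': np.float64(0.08913485994079529), 'tilt': np.float64(0.07734435917869575), 'w': np.float64(7.0)}
s13 {'slope': np.float64(0.04090909090909265), 'n': 11, 'vert': np.float64(0.08913485994079529), 'tilt': np.float64(0.04518110297917013), 'w': np.float64(5.0)}
```

The vial was pushed out of line in the grip, foot towards the button by about 0.09 rad. I'll turn the tool about its x axis to stand the vial vertical again, then check.

```bash
python3 -m jog '[{"grip":0.8,"xyz":[0,0.0015,0],"dr":[-0.045,0,0]},{"grip":0.8,"xyz":[0,0.0015,0],"dr":[-0.09,0,0]},{"grip":0.8,"xyz":[0,0.0015,0],"dr":[-0.09,0,0]},{"grip":0.8,"xyz":[0,0.0015,0],"dr":[-0.09,0,0]},{"grip":0.8,"xyz":[0,0.0015,0],"dr":[-0.09,0,0]},{"grip":0.8,"xyz":[0,0.0015,0],"dr":[-0.09,0,0]},{"grip":0.8,"xyz":[0,0.0015,0],"dr":[-0.09,0,0]}]'
python3 - <<'E'
from h import *
snap('scene','s25',(200,130,280,205),8)
s=ctrl.get_state();Rz=Ro.from_quat(s['tcp_rot']).apply([0,0,1]);g=s['eef_pos']-.0187*Rz
print(vialtilt('pics/s25_raw.png',(225,170,255,200),WY),s['eef_pos'],Rz,g,fr(W,WY,.057))
print('hole px',(proj('scene',fr(W,WY,.057,0,.058))-[200,130]+.5)*8-.5, 'foot if vertical',(proj('scene',[g[0],g[1],g[2]-.0705])-[200,130]+.5)*8-.5)
E
```

```text
time: 31.02
eef_pos: [0.6136, -0.1996, 0.1248]
tcp_rot: [0.654, 0.755, 0.033, 0.029]
contact_force: [0.0, -0.2, -0.4]
opening: 0.284
{'slope': np.float64(0.09393939393939169), 'n': 10, 'vert': np.float64(0.09025802113044634), 'tilt': np.float64(-0.0033475494773104126), 'w': np.float64(5.0)} [ 0.61361591 -0.19955529  0.12481121] [ 0.08719155  0.0131299  -0.99610503] [ 0.61198542 -0.19980082  0.14343837] [ 0.6119182  -0.20037675  0.        ]
hole px [[302.01448053 498.16067001]] foot if vertical [[299.89609182 470.55829751]]
```

View pics/s25.png

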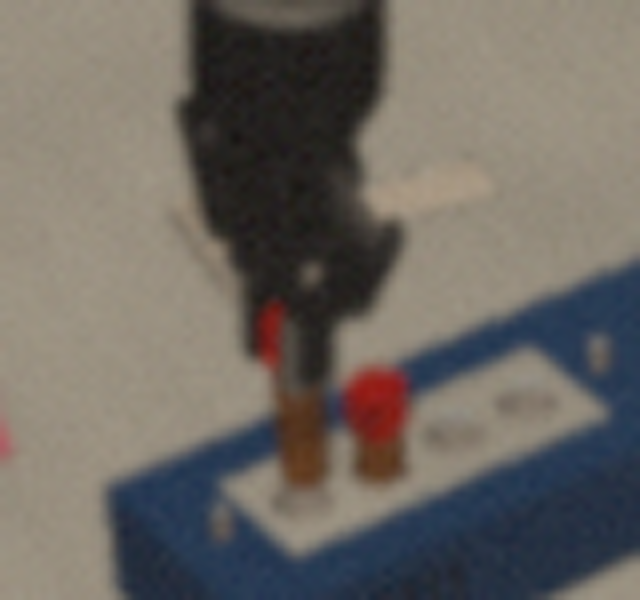

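```bash
python3 -m jog '[{"grip":0.8,"xyz":[0,-0.0005,0.005],"dr":[0,0,0]},{"grip":0.8,"xyz":[0,-0.001,0.011],"dr":[0,0,0]},{"grip":0.8,"xyz":[0,-0.001,0.012],"dr":[0,0,0]},{"grip":0.8,"xyz":[0,-0.0012,0.014],"dr":[0,0,0]},{"grip":0.8,"xyz":[0,-0.0014,0.016],"dr":[0,0,0]},{"grip":0.8,"xyz":[0,-0.0016,0.018],"dr":[0,0,0]},{"grip":0.8,"xyz":[0,-0.0017,0.02],"dr":[0,0,0]},{"grip":0.8,"xyz":[0,-0.0017,0.02],"dr":[0,0,0]}]'
python3 - <<'E'
from h import *
snap('scene','s26',(200,130,280,205),8)
s=ctrl.get_state();Rz=Ro.from_quat(s['tcp_rot']).apply([0,0,1]);g=s['eef_pos']-.0187*Rz
print(vialtilt('pics/s26_raw.png',(225,170,255,205),WY),s['eef_pos'],Rz,g,s['contact_force'])
E
```

```text
time: 31.73
eef_pos: [0.6135, -0.1997, 0.1044]
tcp_rot: [0.654, 0.755, 0.034, 0.029]
contact_force: [1.6, -0.9, -1.0]
opening: 0.284
{'slope': np.float64(0.07500000000000165), 'n': 9, 'vert': np.float64(0.0901101672319368), 'tilt': np.float64(0.013873249410812354), 'w': np.float64(5.0)} [ 0.61342796 -0.19964668  0.1044698 ] [ 0.08742609  0.01292761 -0.99608712] [ 0.61179309 -0.19988842  0.12309663] [ 0.07218541 -0.88973124 -1.74325706]
```

View pics/s26.png

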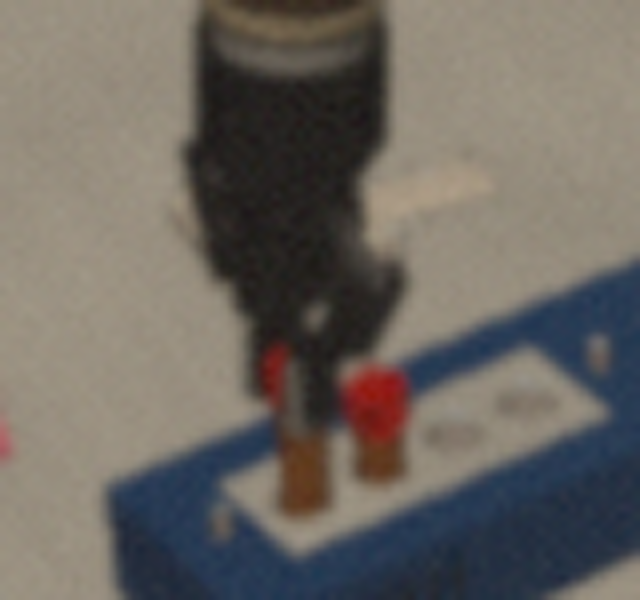

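The foot is in the hole with no force; continuing straight down.

```bash
python3 -m jog '[{"grip":0.8,"xyz":[0,-0.0007,0.008],"dr":[0,0,0]},{"grip":0.8,"xyz":[0,-0.0014,0.016],"dr":[0,0,0]},{"grip":0.8,"xyz":[0,-0.0021,0.024],"dr":[0,0,0]},{"grip":0.8,"xyz":[0,-0.0025,0.028],"dr":[0,0,0]},{"grip":0.8,"xyz":[0,-0.0027,0.031],"dr":[0,0,0]},{"grip":0.8,"xyz":[0,-0.0028,0.032],"dr":[0,0,0]},{"grip":0.8,"xyz":[0,-0.0028,0.032],"dr":[0,0,0]}]'
```

```text
time: 32.37
eef_pos: [0.6153, -0.1997, 0.0758]
tcp_rot: [0.654, 0.755, 0.035, 0.03]
contact_force: [0.2, 1.5, 11.1]
opening: 0.286
```

```bash
python3 -m jog '[{"grip":0.4,"xyz":[0,0,-0.001],"dr":[0,0,0]},{"grip":0.4,"xyz":[0,0,-0.001],"dr":[0,0,0]},{"grip":0.4,"xyz":[0,0,-0.001],"dr":[0,0,0]},{"grip":0.4,"xyz":[0,0,-0.001],"dr":[0,0,0]},{"grip":0.4,"xyz":[0,0.002,-0.02],"dr":[0,0,0]},{"grip":0.4,"xyz":[0,0.004,-0.045],"dr":[0,0,0]},{"grip":0.4,"xyz":[0,0.009,-0.08],"dr":[0.087,0,0]},{"grip":0.4,"xyz":[0.04,0.009,-0.11],"dr":[0.087,0,0]},{"grip":0.4,"xyz":[0.08,0.009,-0.12],"dr":[0.087,0,0]},{"grip":0.4,"xyz":[0.12,0.009,-0.12],"dr":[0.087,0,0]},{"grip":0.4,"xyz":[0.12,0.009,-0.12],"dr":[0.087,0,0]}]'
python3 - <<'E'
from h import *
snap('scene','s27',(200,120,340,260),5)
snap('top','t27',(190,130,370,250),4)
E
```

```text
time: 33.28
eef_pos: [0.594, -0.0759, 0.194]
tcp_rot: [0.653, 0.757, 0.002, -0.0]
contact_force: [0.0, 0.9, -0.4]
opening: 0.601
```

View pics/s27.png

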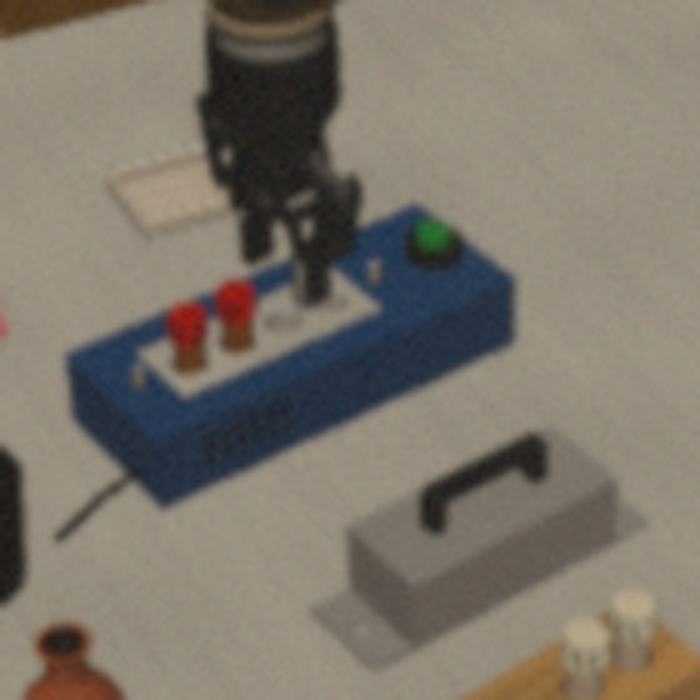

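View pics/t27.png

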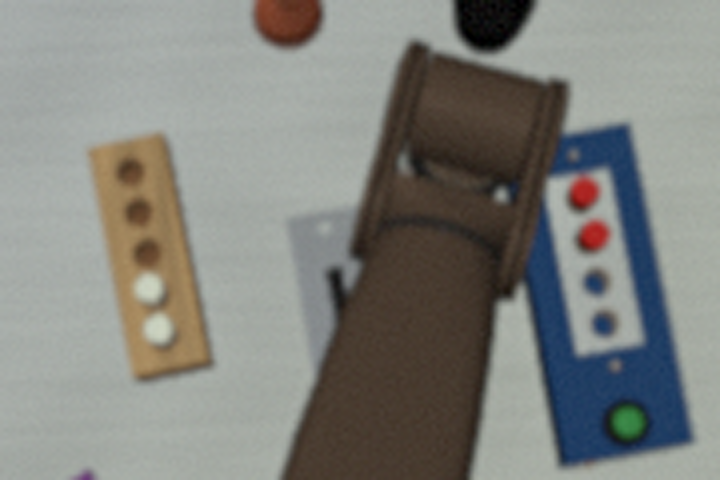

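All four vials look seated. I'll clear the arm from the view to re-measure the cover and check heights.

```bash
python3 -m jog '[{"grip":0.4,"xyz":[0.04,0,0],"dr":[0,0,0]},{"grip":0.4,"xyz":[0.08,0,0],"dr":[0,0,0]},{"grip":0.4,"xyz":[0.12,0,0],"dr":[0,0,0]},{"grip":0.4,"xyz":[0.16,0,0],"dr":[0,0,0]},{"grip":0.4,"xyz":[0.2,0,0],"dr":[0,0,0]},{"grip":0.4,"xyz":[0.24,0,0],"dr":[0,0,0]},{"grip":0.4,"xyz":[0.28,0,0],"dr":[0,0,0]},{"grip":0.4,"xyz":[0.3,0,0],"dr":[0,0,0]},{"grip":0.4,"xyz":[0.3,0,0],"dr":[0,0,0]}]'
python3 - <<'E'
from h import *
snap('scene','s28',(200,120,340,260),5)
snap('top','t28',(260,130,370,250),6)
T=cv2.imread('pics/t28_raw.png');S=cv2.imread('pics/s28_raw.png')
rt=blobs(T,'red',8,(320,160,360,210));rs=blobs(S,'red',8,(225,165,260,200));print(rt,rs)
rt=sorted(rt,key=lambda b:b[0][1]);rs=sorted(rs,key=lambda b:b[0][0])
for a,b in zip(rt,rs): print(tri(a[0],b[0]))
print(fr(W,WY,.057),fr(W,WY,.019))
E
```

```text
time: 34.13
eef_pos: [0.5513, 0.2183, 0.192]
tcp_rot: [0.653, 0.757, 0.0, -0.001]
contact_force: [-0.2, 0.1, -0.5]
opening: 0.6
[(array([335.33, 177.88]), np.int32(24)), (array([337.88, 188.52]), np.int32(25))] [(array([246.76, 180.17]), np.int32(41)), (array([237.1 , 184.41]), np.int32(39))]
(array([ 0.61153359, -0.19822184,  0.0904237 ]), np.float64(0.000698669077972396))
(array([ 0.5734375 , -0.20529481,  0.08943778]), np.float64(0.0009284123084543263))
[ 0.6119182  -0.20037675  0.        ] [ 0.57430607 -0.20579225  0.        ]
```

View pics/s28.png

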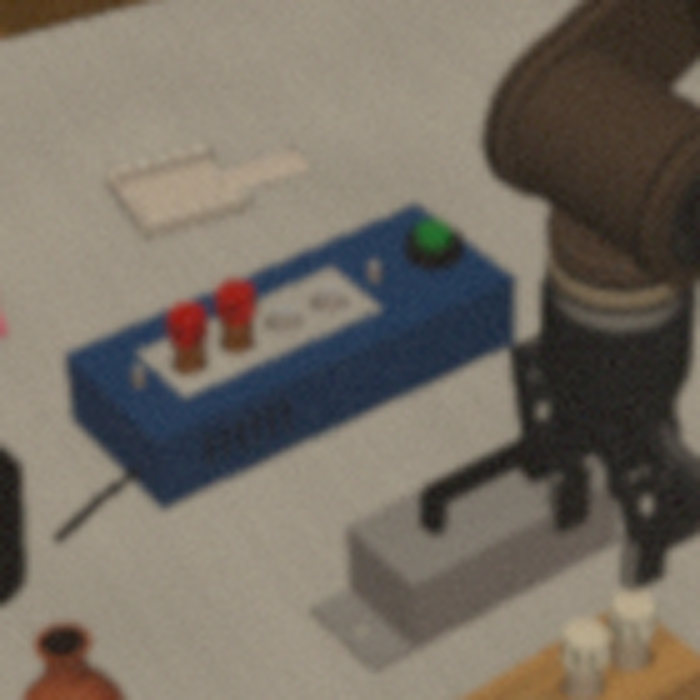

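View pics/t28.png

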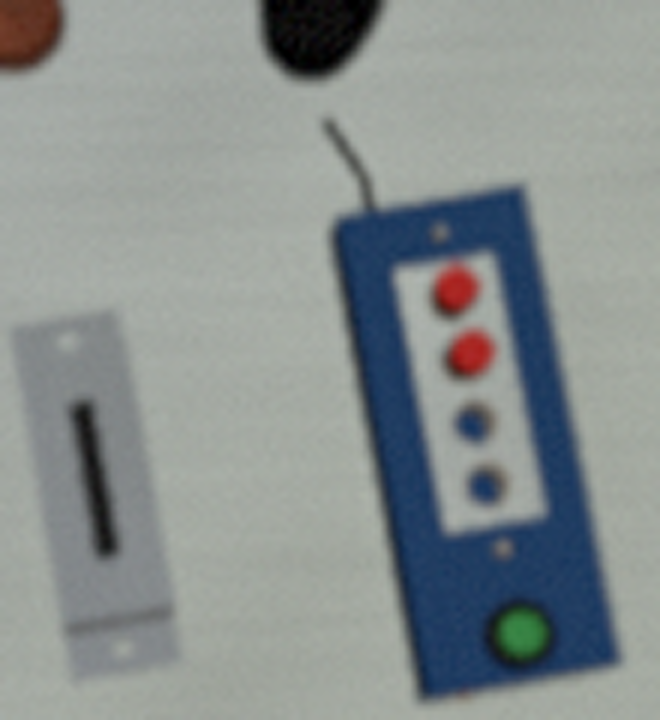

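Run:
```python
from h import *
f=lambda p,ox,oy,s:(np.array(p)+.5)/s-.5+[ox,oy]
p=onz('top',[f((67,342),260,130,6),f((123,650),260,130,6)],.003)
h=onz('top',[f((82,400),260,130,6),f((107,557),260,130,6)],.088)
for q in(p,h):
  d=q[0]-q[1];print(q.tolist(),q.mean(0),np.hypot(*d[:2]),np.arctan2(d[1],d[0]))
# flange hole in scene
print(onz('scene',[f((362,631),200,120,5)],.004))
pp=onz('top',[f((441,232),260,130,6),f((503,547),260,130,6)],.072);d=pp[0]-pp[1];print(pp.mean(0),np.arctan2(d[1],d[0]))
print(to([.555,0,.12],.15))
```

```text
[[0.6035721255463357, 0.03020718534278134, 0.0029999999999998916], [0.4128458874323133, 0.0015574010618567523, 0.0029999999999998916]] [0.50820901 0.01588229 0.003     ] 0.1928660365239828 0.14909940195795965
[[0.5535482345293801, 0.021390750404189467, 0.08800000000000008], [0.4615702195247664, 0.009628511017742262, 0.08800000000000008]] [0.50755923 0.01550963 0.088     ] 0.09272704847870995 0.12719064607819658
[[0.6039936  0.03367307 0.004     ]]
[ 0.5562391 -0.2083206  0.072    ] 0.14169991846673524
([[-0.2133, -0.0279, 0.0722], [-0.0002, 0.0004, -0.0063]], 't=34.23')
```

The disturbance has moved the cover to about (0.508, 0.016), yaw 0.145, still flat. Going to grasp it there.

Run:
```python
from h import *
print(to([.508,.0158,.12],.145))
```

```text
([[-0.191, -0.0722, 0.0722], [-0.0002, 0.0004, -0.0013]], 't=34.23')
```

```bash
python3 -m jog '[{"grip":0.4,"xyz":[-0.035,-0.015,0],"dr":[0,0,0]},{"grip":0.4,"xyz":[-0.07,-0.03,0],"dr":[0,0,0]},{"grip":0.4,"xyz":[-0.105,-0.045,0],"dr":[0,0,0]},{"grip":0.4,"xyz":[-0.14,-0.06,0],"dr":[0,0,0]},{"grip":0.4,"xyz":[-0.175,-0.072,0.02],"dr":[0,0,0]},{"grip":0.4,"xyz":[-0.191,-0.072,0.05],"dr":[0,0,0]},{"grip":0.4,"xyz":[-0.191,-0.072,0.072],"dr":[0,0,0]},{"grip":0.4,"xyz":[-0.191,-0.072,0.072],"dr":[0,0,0]},{"grip":0.4,"xyz":[-0.191,-0.072,0.072],"dr":[0,0,0]},{"grip":0.4,"xyz":[-0.191,-0.072,0.072],"dr":[0,0,0]},{"grip":0.4,"xyz":[-0.191,-0.072,0.072],"dr":[0,0,0]},{"grip":0.4,"xyz":[-0.191,-0.072,0.072],"dr":[0,0,0]}]'
python3 - <<'E'
from h import *
snap('scene','s29',(240,160,360,270),6)
print(to([.508,.0158,.0642],.145))
E
```

```text
time: 35.23
eef_pos: [0.5093, 0.0167, 0.1228]
tcp_rot: [0.654, 0.756, 0.002, 0.002]
contact_force: [0.6, 1.2, -0.3]
opening: 0.6
([[-0.0009, -0.0015, 0.0584], [0.0042, 0.0003, -0.0008]], 't=35.28')
```

View pics/s29.png

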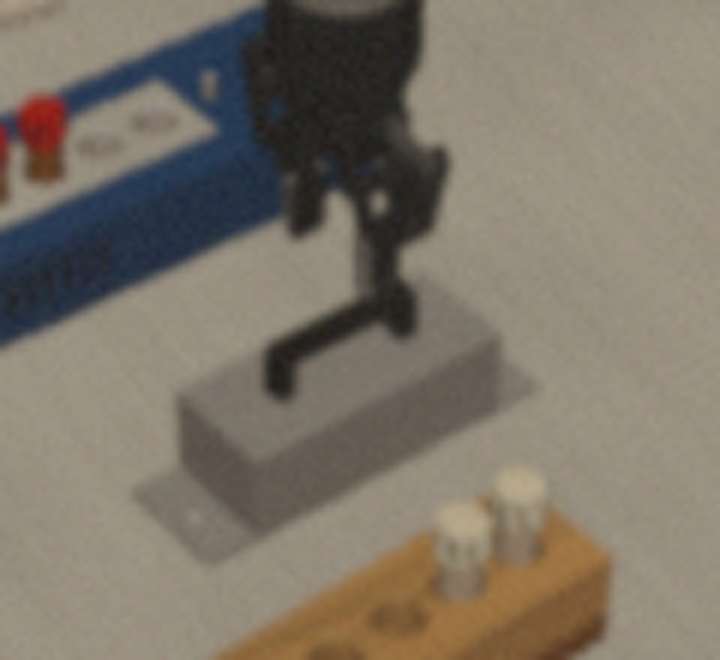

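```bash
python3 -m jog '[{"grip":0.4,"xyz":[-0.001,-0.0015,0.02],"dr":[0.003,0,0]},{"grip":0.4,"xyz":[-0.001,-0.0015,0.04],"dr":[0.003,0,0]},{"grip":0.4,"xyz":[-0.001,-0.0015,0.058],"dr":[0.003,0,0]},{"grip":0.4,"xyz":[-0.001,-0.0015,0.058],"dr":[0.003,0,0]},{"grip":0.4,"xyz":[-0.001,-0.0015,0.058],"dr":[0.003,0,0]},{"grip":0.4,"xyz":[-0.001,-0.0015,0.058],"dr":[0.003,0,0]},{"grip":0.4,"xyz":[-0.001,-0.0015,0.058],"dr":[0.003,0,0]}]'
python3 -m jog '[{"grip":1,"xyz":[0,0,0],"dr":[0,0,0]},{"grip":1,"xyz":[0,0,0],"dr":[0,0,0]},{"grip":1,"xyz":[0,0,0],"dr":[0,0,0]},{"grip":1,"xyz":[0,0,0],"dr":[0,0,0]},{"grip":1,"xyz":[0,0,0],"dr":[0,0,0]},{"grip":1,"xyz":[0,0,0],"dr":[0,0,0]},{"grip":1,"xyz":[0,0,0],"dr":[0,0,0]},{"grip":1,"xyz":[0,0,0],"dr":[0,0,0]}]' 80
python3 - <<'E'
from h import *
snap('scene','s30',(240,160,360,270),6)
s=ctrl.get_state();print(s['eef_pos'],s['contact_force'],to([.508,.0158,.0642],.145))
E
```

```text
time: 35.87
eef_pos: [0.5081, 0.0154, 0.0648]
tcp_rot: [0.655, 0.756, 0.0, 0.001]
contact_force: [-0.4, -0.5, 0.6]
opening: 0.6
time: 36.53
eef_pos: [0.5074, 0.0154, 0.0639]
tcp_rot: [0.655, 0.756, -0.0, -0.0]
contact_force: [-0.8, 0.0, 5.6]
opening: 0.146
[0.50734691 0.01538609 0.06387688] [-1.15023379  0.55839176  5.49067921] ([[0.0003, 0.0007, -0.0003], [-0.0005, -0.0003, -0.0017]], 't=36.58')
```

View pics/s30.png

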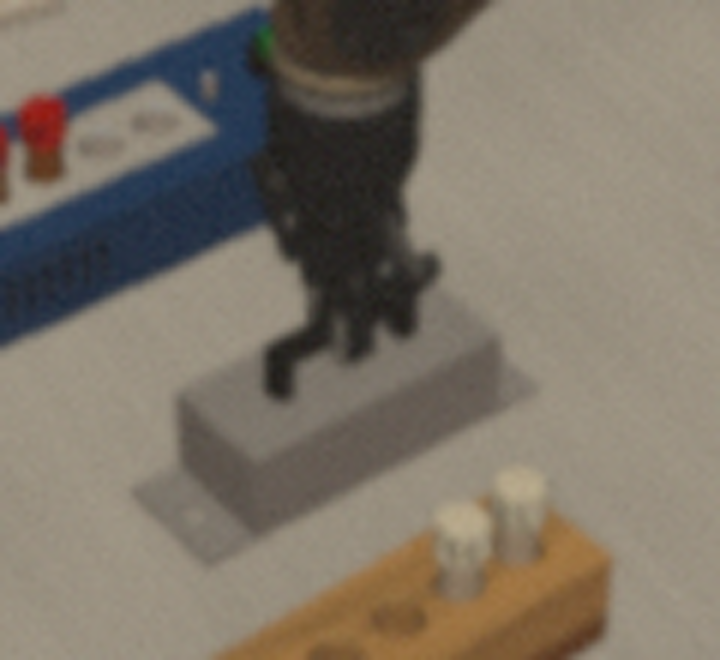

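```bash
python3 -m jog '[{"grip":1,"xyz":[0,0,-0.01],"dr":[0,0,0]},{"grip":1,"xyz":[0,0,-0.03],"dr":[0,0,0]},{"grip":1,"xyz":[0,0,-0.06],"dr":[0,0,0]},{"grip":1,"xyz":[0,0,-0.09],"dr":[0,0,0]},{"grip":1,"xyz":[0,0,-0.12],"dr":[0,0,0]},{"grip":1,"xyz":[0,0,-0.135],"dr":[0,0,0]},{"grip":1,"xyz":[0,0,-0.135],"dr":[0,0,0]},{"grip":1,"xyz":[0,0,-0.135],"dr":[0,0,0]},{"grip":1,"xyz":[0,0,-0.135],"dr":[0,0,0]}]'
python3 - <<'E'
from h import *
ctrl.read_camera('top')
print(to([.5556,-.2085,.195],.145))
E
```

```text
time: 37.33
eef_pos: [0.5054, 0.0157, 0.1956]
tcp_rot: [0.655, 0.756, -0.001, -0.003]
contact_force: [-0.6, -0.4, -3.1]
opening: 0.145
([[-0.2291, 0.0179, -0.0004], [-0.0064, -0.0022, -0.0019]], 't=37.38')
```

```bash
python3 -m jog '[{"grip":1,"xyz":[-0.025,0.002,0],"dr":[-0.003,-0.001,0]},{"grip":1,"xyz":[-0.055,0.004,0],"dr":[-0.003,-0.001,0]},{"grip":1,"xyz":[-0.085,0.006,0],"dr":[-0.003,-0.001,0]},{"grip":1,"xyz":[-0.115,0.009,0],"dr":[-0.003,-0.001,0]},{"grip":1,"xyz":[-0.145,0.011,0],"dr":[-0.003,-0.001,0]},{"grip":1,"xyz":[-0.175,0.013,0],"dr":[-0.003,-0.001,0]},{"grip":1,"xyz":[-0.2,0.016,0],"dr":[-0.003,-0.001,0]},{"grip":1,"xyz":[-0.22,0.018,0],"dr":[-0.003,-0.001,0]},{"grip":1,"xyz":[-0.229,0.018,0],"dr":[-0.003,-0.001,0]},{"grip":1,"xyz":[-0.229,0.018,0],"dr":[-0.003,-0.001,0]},{"grip":1,"xyz":[-0.229,0.018,0],"dr":[-0.003,-0.001,0]},{"grip":1,"xyz":[-0.229,0.018,0],"dr":[-0.003,-0.001,0]}]'
python3 -m jog '[{"grip":1,"xyz":[0,0,0.02],"dr":[0,0,0]},{"grip":1,"xyz":[0,0,0.03],"dr":[0,0,0]},{"grip":1,"xyz":[0,0,0.03],"dr":[0,0,0]},{"grip":1,"xyz":[0,0,0.03],"dr":[0,0,0]},{"grip":1,"xyz":[0,0,0.03],"dr":[0,0,0]},{"grip":1,"xyz":[0,0,0.03],"dr":[0,0,0]}]'
python3 - <<'E'
from h import *
snap('scene','s31',(190,110,310,220),6)
print(to([.5556,-.2085,.145],.145),ctrl.get_state()['eef_pos'],ctrl.get_state()['contact_force'])
E
```

```text
time: 38.38
eef_pos: [0.5568, -0.2072, 0.1967]
tcp_rot: [0.654, 0.756, 0.0, -0.001]
contact_force: [0.1, -0.1, -2.6]
opening: 0.144
time: 38.88
eef_pos: [0.5581, -0.2087, 0.1689]
tcp_rot: [0.655, 0.756, 0.001, 0.001]
contact_force: [0.7, 0.3, -2.1]
opening: 0.144
([[0.0007, -0.0025, 0.024], [0.003, 0.0016, -0.0015]], 't=38.93') [ 0.55808876 -0.20881309  0.16897985] [ 0.26189193  0.49107064 -2.39990109]
```

View pics/s31.png

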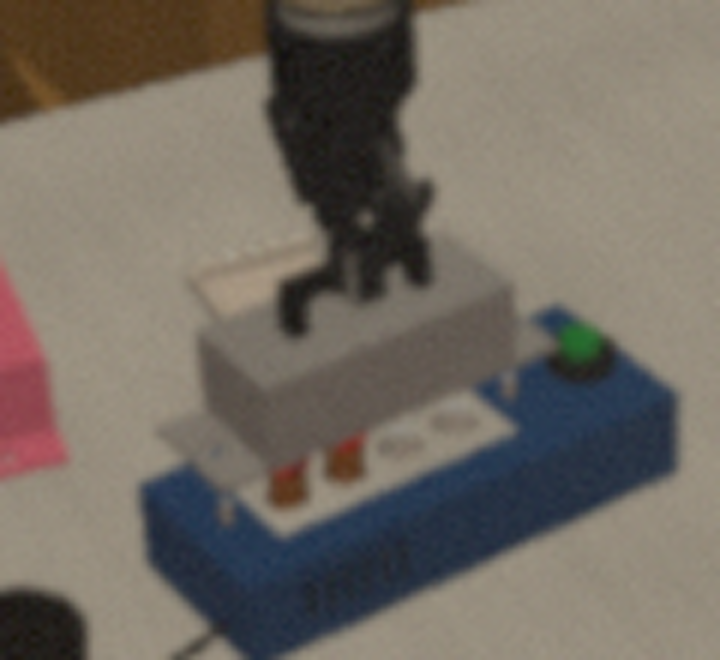

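```bash
python3 -m jog '[{"grip":1,"xyz":[0.0005,-0.002,0.01],"dr":[0.001,0.001,-0.001]},{"grip":1,"xyz":[0.0005,-0.002,0.02],"dr":[0.001,0.001,-0.001]},{"grip":1,"xyz":[0.0005,-0.002,0.025],"dr":[0.001,0.001,-0.001]},{"grip":1,"xyz":[0.0005,-0.002,0.025],"dr":[0.001,0.001,-0.001]},{"grip":1,"xyz":[0.0005,-0.002,0.025],"dr":[0.001,0.001,-0.001]},{"grip":1,"xyz":[0.0005,-0.002,0.025],"dr":[0.001,0.001,-0.001]},{"grip":1,"xyz":[0.0005,-0.002,0.025],"dr":[0.001,0.001,-0.001]}]'
python3 - <<'E'
from h import *
snap('scene','s32',(190,110,310,220),6)
print(to([.5556,-.2085,.122],.145),ctrl.get_state()['eef_pos'],ctrl.get_state()['contact_force'])
f=lambda p,ox,oy,s:(np.array(p)+.5)/s-.5+[ox,oy]
E
```

```text
time: 39.52
eef_pos: [0.5558, -0.2087, 0.1432]
tcp_rot: [0.654, 0.756, 0.0, 0.0]
contact_force: [-0.1, -0.3, -3.6]
opening: 0.147
([[0.0002, -0.0003, 0.0213], [0.0013, 0.0, -0.0008]], 't=39.57') [ 0.55586115 -0.20869339  0.14334798] [-0.00297278  0.23545287 -1.82350003]
```

View pics/s32.png

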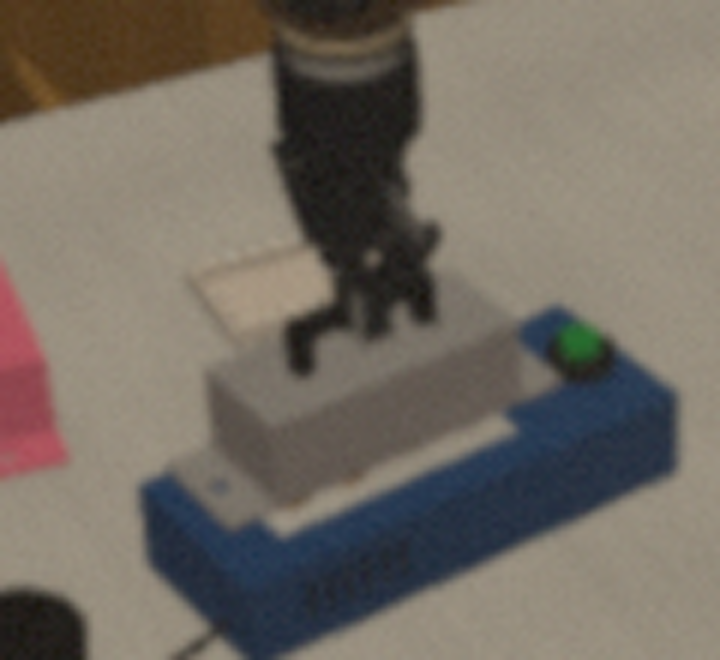

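```bash
python3 -m jog '[{"grip":1,"xyz":[0,0,0.003],"dr":[0.001,0,0]},{"grip":1,"xyz":[0,0,0.006],"dr":[0.001,0,0]},{"grip":1,"xyz":[0,0,0.009],"dr":[0.001,0,0]},{"grip":1,"xyz":[0,0,0.011],"dr":[0.001,0,0]},{"grip":1,"xyz":[0,0,0.011],"dr":[0.001,0,0]},{"grip":1,"xyz":[0,0,0.011],"dr":[0.001,0,0]}]'
```

```text
time: 40.07
eef_pos: [0.5553, -0.2083, 0.1314]
tcp_rot: [0.654, 0.756, -0.0, -0.001]
contact_force: [0.7, -0.2, -2.5]
opening: 0.145
```

Foot at about 68 mm, below the pin tops, and no contact: the pins are in the holes. Lowering fully.

```bash
python3 -m jog '[{"grip":1,"xyz":[0,0,0.003],"dr":[0,0,0]},{"grip":1,"xyz":[0,0,0.006],"dr":[0,0,0]},{"grip":1,"xyz":[0,0,0.008],"dr":[0,0,0]},{"grip":1,"xyz":[0,0,0.0095],"dr":[0,0,0]},{"grip":1,"xyz":[0,0,0.0105],"dr":[0,0,0]},{"grip":1,"xyz":[0,0,0.0105],"dr":[0,0,0]},{"grip":1,"xyz":[0,0,0.0105],"dr":[0,0,0]}]'
```

```text
time: 40.65
eef_pos: [0.5556, -0.2085, 0.1219]
tcp_rot: [0.654, 0.756, 0.0, -0.0]
contact_force: [-2.1, 1.0, 1.6]
opening: 0.145
```

```bash
python3 -m jog '[{"grip":0.4,"xyz":[0,0,0],"dr":[0,0,0]},{"grip":0.4,"xyz":[0,0,0],"dr":[0,0,0]},{"grip":0.4,"xyz":[0,0,0],"dr":[0,0,0]},{"grip":0.4,"xyz":[0,0,0],"dr":[0,0,0]},{"grip":0.4,"xyz":[0,0,0],"dr":[0,0,0]},{"grip":0.4,"xyz":[0,0,-0.02],"dr":[0,0,0]},{"grip":0.4,"xyz":[0,0,-0.05],"dr":[0,0,0]},{"grip":0.7,"xyz":[0,0,-0.09],"dr":[0,0,0]},{"grip":1,"xyz":[0.04,0,-0.09],"dr":[0,0,0]},{"grip":1,"xyz":[0.08,0,-0.09],"dr":[0,0,0]},{"grip":1,"xyz":[0.12,0,-0.09],"dr":[0,0,0]},{"grip":1,"xyz":[0.12,0,-0.09],"dr":[0,0,0]}]' 30
python3 - <<'E'
from h import *
snap('scene','s33',(190,110,310,220),6)
snap('top','t33',(290,150,370,250),6)
print(to(fr(W,WY,-.147,0,.13),WY))
E
```

```text
time: 41.65
eef_pos: [0.5372, -0.0843, 0.2115]
tcp_rot: [0.653, 0.758, 0.001, -0.001]
contact_force: [-0.5, -0.0, -0.4]
opening: 0.003
([[-0.1207, -0.1475, 0.0816], [0.0001, 0.0, 0.004]], 't=41.75')
```

View pics/s33.png

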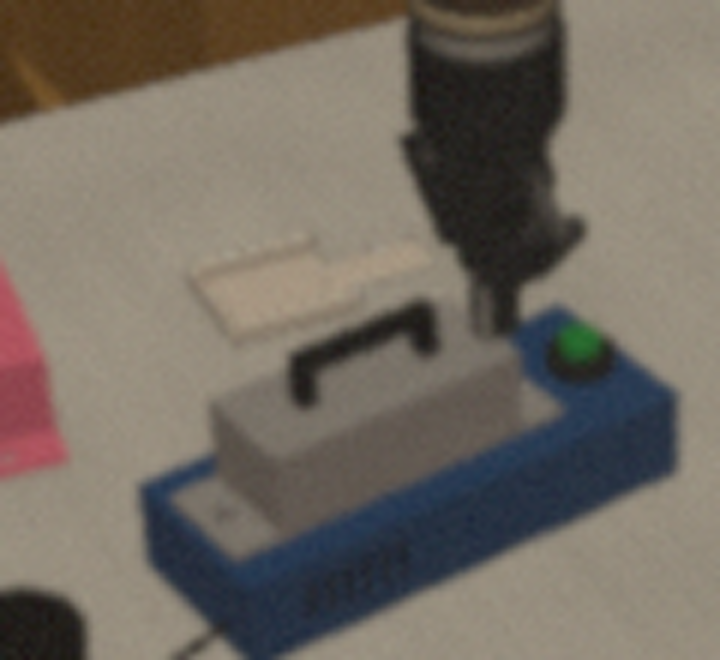

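View pics/t33.png

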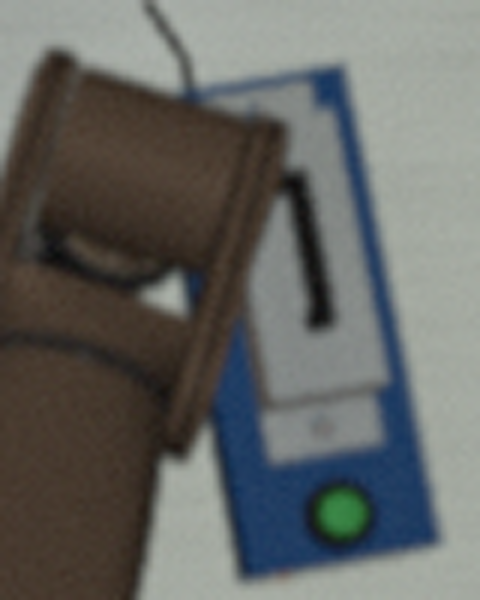

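The cover is home: flange flat on the deck, pin showing in the hole (crop 222,513). Closed fingers go to the button next.

```bash
python3 -m jog '[{"grip":1,"xyz":[0,-0.04,0],"dr":[0,0,0.004]},{"grip":1,"xyz":[0,-0.08,0],"dr":[0,0,0.004]},{"grip":1,"xyz":[-0.02,-0.115,0],"dr":[0,0,0.004]},{"grip":1,"xyz":[-0.05,-0.135,0],"dr":[0,0,0.004]},{"grip":1,"xyz":[-0.08,-0.147,0],"dr":[0,0,0.004]},{"grip":1,"xyz":[-0.11,-0.147,0.02],"dr":[0,0,0.004]},{"grip":1,"xyz":[-0.121,-0.147,0.055],"dr":[0,0,0.004]},{"grip":1,"xyz":[-0.121,-0.147,0.08],"dr":[0,0,0.004]},{"grip":1,"xyz":[-0.121,-0.147,0.1],"dr":[0,0,0.004]},{"grip":1,"xyz":[-0.121,-0.147,0.1],"dr":[0,0,0.004]},{"grip":1,"xyz":[-0.121,-0.147,0.1],"dr":[0,0,0.004]},{"grip":1,"xyz":[-0.121,-0.147,0.1],"dr":[0,0,0.004]}]'
python3 - <<'E'
from h import *
snap('scene','s34',(230,100,330,190),7)
print(to([.4105,-.2295,.07],WY),ctrl.get_state()['eef_pos'])
E
```

```text
time: 42.75
eef_pos: [0.4109, -0.2318, 0.1128]
tcp_rot: [0.656, 0.755, -0.0, 0.001]
contact_force: [-0.3, 0.4, 0.1]
opening: 0.001
([[0.0025, -0.0005, 0.0433], [0.0017, 0.0022, -0.0031]], 't=42.80') [ 0.41122074 -0.23182912  0.11330077]
```

View pics/s34.png

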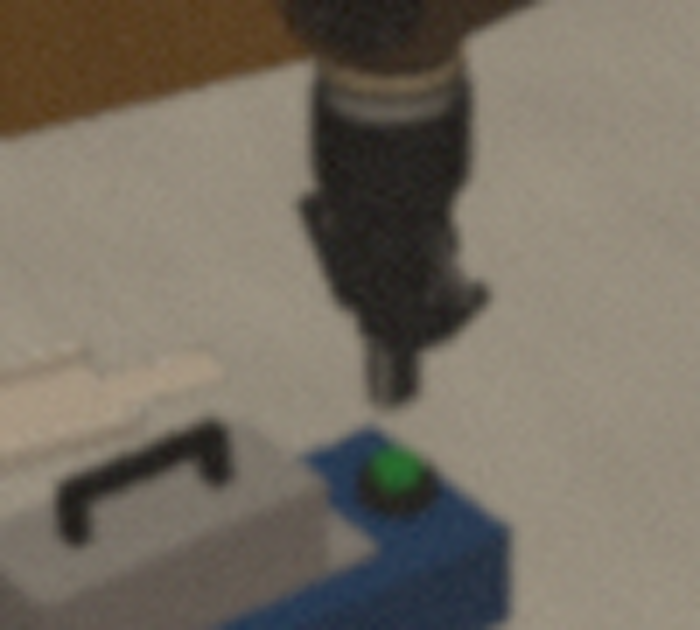

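```bash
python3 -m jog '[{"grip":1,"xyz":[0.002,-0.0005,0.015],"dr":[0,0,0]},{"grip":1,"xyz":[0.002,-0.0005,0.028],"dr":[0,0,0]},{"grip":1,"xyz":[0.002,-0.0005,0.035],"dr":[0,0,0]},{"grip":1,"xyz":[0.002,-0.0005,0.038],"dr":[0,0,0]},{"grip":1,"xyz":[0.002,-0.0005,0.038],"dr":[0,0,0]},{"grip":1,"xyz":[0.002,-0.0005,0.038],"dr":[0,0,0]}]'
```

```text
time: 43.3
eef_pos: [0.4101, -0.2292, 0.0749]
tcp_rot: [0.656, 0.755, 0.0, 0.0]
contact_force: [-1.6, 1.4, 4.3]
opening: 0.001
```

```bash
python3 -m jog '[{"grip":1,"xyz":[0,0,0.003],"dr":[0,0,0]},{"grip":1,"xyz":[0,0,0.005],"dr":[0,0,0]},{"grip":1,"xyz":[0,0,0.005],"dr":[0,0,0]},{"grip":1,"xyz":[0,0,0.005],"dr":[0,0,0]},{"grip":1,"xyz":[0,0,0.005],"dr":[0,0,0]}]'
```

```text
time: 43.72
eef_pos: [0.4104, -0.2294, 0.0736]
tcp_rot: [0.656, 0.755, -0.0, -0.001]
contact_force: [-10.1, 7.5, 27.6]
opening: -0.002
```

```bash
python3 - <<'E'
from h import *
snap('scene','s35',(260,130,320,180),12)
E
python3 -m jog '[{"grip":1,"xyz":[0,0,-0.004],"dr":[0,0,0]},{"grip":1,"xyz":[0,0,-0.006],"dr":[0,0,0]}]'
python3 -m jog '[{"grip":1,"xyz":[0,0,-0.002],"dr":[0,0,0]},{"grip":1,"xyz":[0,0,-0.002],"dr":[0,0,0]}]'
python3 -m jog '[{"grip":1,"xyz":[0,0,-0.002],"dr":[0,0,0]},{"grip":1,"xyz":[0,0,-0.002],"dr":[0,0,0]}]'
python3 -m jog '[{"grip":1,"xyz":[0,0,-0.002],"dr":[0,0,0]},{"grip":1,"xyz":[0,0,-0.002],"dr":[0,0,0]}]'
```

```text
time: 43.93
eef_pos: [0.4103, -0.2293, 0.0766]
tcp_rot: [0.656, 0.755, -0.0, 0.001]
contact_force: [-0.5, 0.4, 3.6]
opening: 0.001
time: 44.1
eef_pos: [0.4103, -0.2293, 0.0775]
tcp_rot: [0.656, 0.755, 0.0, 0.001]
contact_force: [1.1, 0.5, 3.1]
opening: -0.0
time: 44.27
eef_pos: [0.4099, -0.2291, 0.0788]
tcp_rot: [0.656, 0.755, 0.0, 0.001]
contact_force: [1.7, -0.5, 2.6]
opening: -0.001
time: 44.43
eef_pos: [0.409, -0.2284, 0.0801]
tcp_rot: [0.656, 0.755, -0.0, -0.001]
contact_force: [1.3, -0.6, 0.9]
opening: 0.0
```

View pics/s35.png

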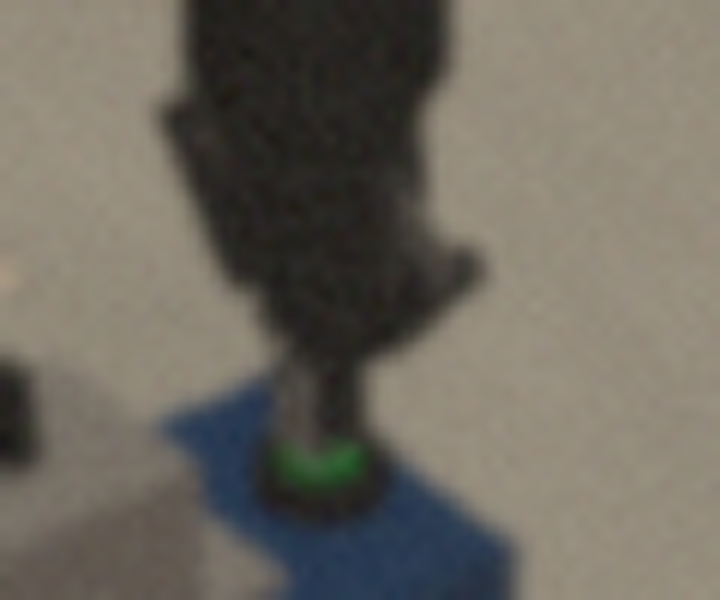

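The force profile is a spring from z≈0.080 to a hard stop at 0.0736 m, about 6 mm, so the button was fully down. Retreating for the last checks.

```bash
python3 -m jog '[{"grip":1,"xyz":[0,0,-0.03],"dr":[0,0,0]},{"grip":1,"xyz":[0,0,-0.07],"dr":[0,0,0]},{"grip":1,"xyz":[0,0,-0.11],"dr":[0,0,0]},{"grip":1,"xyz":[0.04,0,-0.13],"dr":[0,0,0]},{"grip":1,"xyz":[0.08,0.01,-0.13],"dr":[0,0,0]},{"grip":1,"xyz":[0.12,0.03,-0.13],"dr":[0,0,0]},{"grip":1,"xyz":[0.16,0.06,-0.13],"dr":[0,0,0]},{"grip":1,"xyz":[0.2,0.06,-0.13],"dr":[0,0,0]},{"grip":1,"xyz":[0.23,0.06,-0.13],"dr":[0,0,0]},{"grip":1,"xyz":[0.23,0.06,-0.13],"dr":[0,0,0]},{"grip":1,"xyz":[0.23,0.06,-0.13],"dr":[0,0,0]},{"grip":1,"xyz":[0.23,0.06,-0.13],"dr":[0,0,0]}]'
python3 - <<'E'
from h import *
snap('scene','s36',(180,120,360,300),4)
snap('top','t36',(190,90,410,250),3.5)
T=cv2.imread('pics/t36_raw.png');S=cv2.imread('pics/s36_raw.png')
a=blobs(T,'black',4,(325,170,355,210));b=blobs(S,'black',4,(230,155,270,180));print(a,b,'start 341.03,191.24 / 250.08,167')
g=blobs(T,'green',8,(330,220,365,250)),blobs(S,'green',8,(270,150,310,180));print(g)
E
```

```text
time: 45.43
eef_pos: [0.4362, 0.0074, 0.2097]
tcp_rot: [0.656, 0.755, -0.001, -0.001]
contact_force: [0.9, -0.5, -0.2]
opening: 0.002
[(array([340.98, 190.92]), np.int32(66))] [(array([249.35, 167.56]), np.int32(72))] start 341.03,191.24 / 250.08,167
([(array([346.62, 234.98]), np.int32(48))], [(array([286.  , 166.48]), np.int32(31))])
```

View pics/s36.png

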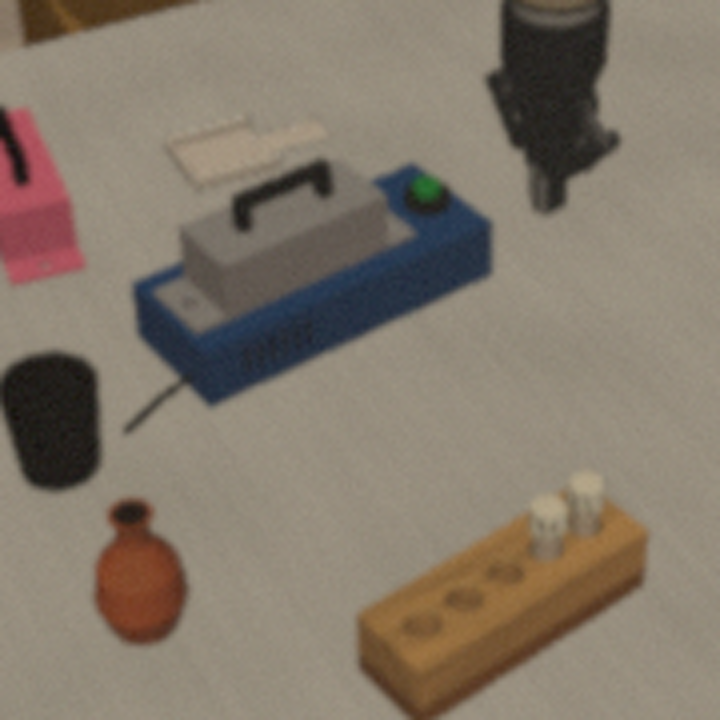

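View pics/t36.png

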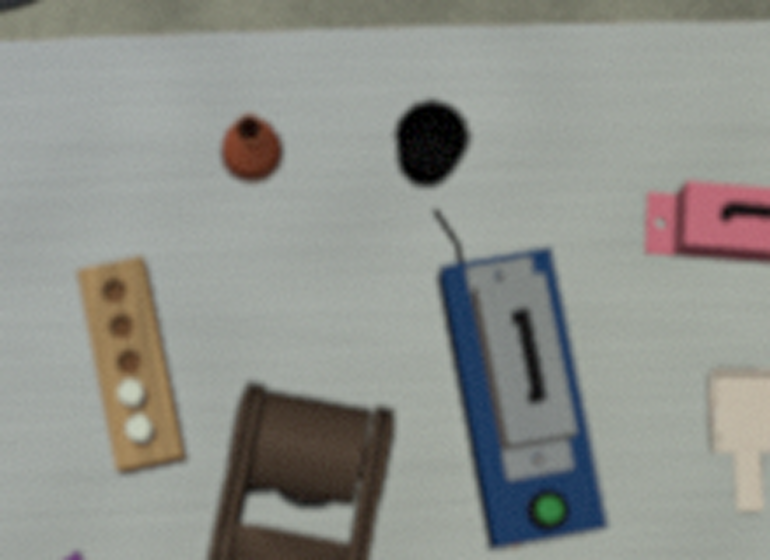

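The cover is back within a pixel of where it started. The button is up, the whites are in the rack, and the vase, cup and spoon rest are where they stood. Handing in.

```bash
python3 -c "
from plant import ctrl
print(ctrl.sign_off())"
```

```text
the job is handed in; nothing more can be done
None
```

The changeover is finished and handed in at about 45 s on the robot's clock. No verdict was reported.

- **Cover off:** I lifted it off the pins and set it flat on the shelf. It was later knocked aside to about (0.508, 0.016), so I measured it again before picking it up.
- **Vials:** Both white-capped vials went into the rack at x = -38 and -76 mm. Both red-capped vials went into the warmer at x = +19 and +57 mm.
- **Cover back and button:** With the cover seated and released, I pressed the button to a hard stop, about 6 mm of travel (28 N at the stop).

**One failed insertion:** the second red vial caught on the hole's chamfer twice, up to 18 N, and was pushed about 0.09 rad out of line in the grip. I tilted the tool to stand it upright and it then went in cleanly.

**Last checks:**
- **Red vials:** before the cover went on, I measured their cap centres at about 90 mm, against 89 mm expected when seated. One sat 2 mm off the model sideways, within what the camera can resolve.
- **White vials:** I checked the seating of the white vials only by eye and by contact force.
- **Cover:** the tool's height on setting it down was within 0.2 mm of when I first gripped it. The handle was within 1 pixel of its starting position in both views.
- **Button and bystanders:** the button was up again, and the vase, cup and spoon rest looked unmoved. The scoop was outside my last crops, but the arm never worked near it.

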